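Refill the treat feeder and hold its dial on prime

TASK

The treat feeder on the grooming bench has run empty: with the scoop that lies in the biscuit bin, scoop up biscuits and tip at least three of them into the feeder's open hopper, touching them only with the scoop and spilling none on the bench, then lay the scoop back in the bin. Then prime the feeder: turn its dial clockwise past the first and second click stops right round to the third, sprung position, and finish while holding it there with the gripper, because it springs back when let go. Leave the tub, brush, comb and chew ring where they are.

Things in the scene. Friction and masses are not known exactly. Their poses are not given: they have to be found in the camera images.
- bin: White plastic biscuit bin, open on top, fixed to the bench; 268 mm long (its x) by 132 mm wide (its y), rim 50 mm high. Origin under its centre, z up. Inside: walls 4 mm thick, flat floor 4 mm above the bench from x = -130 to x = +90 mm, then a flat slope rising at 45 degrees from x = +90 to x = +130 mm (44 mm high there), all 124 mm wide inside. The biscuits lie on the floor nearer the slope; the scoop lies behind them with its lip towards the slope.
- scoop: Steel scoop, 110 g, lying flat in the bin. Origin under the centre of its flat pan; x towards the open lip, z up. Pan 90 mm long (x -45 to +45 mm), 104 mm wide (98 mm inside), floor 2 mm thick, back wall 36 mm high, sides 34 mm high sinking to 26 mm at the lip. Its handle rises behind the pan.
- scoop_handle (a point): Middle of the scoop's black bar handle, 75 mm above the pan's underside and 90 mm behind the pan's centre; same axes as the scoop. The bar is 100 mm long along x (from -149 to -49 mm in the scoop's frame), 16 mm wide (y), 14 mm high; level, above the bin's rim and reaching out over its end wall.
- scoop_pan (a point): Point 15 mm above the scoop's underside at the middle of the pan; same axes as the scoop.
- biscuit0: Roughly round brown dog biscuit, 28 mm across, 12 g, one of six alike lying in the bin. Origin at its centre; it rolls on a slope of more than about 10 degrees.
- biscuit1: Roughly round brown dog biscuit, 28 mm across, 12 g, one of six alike lying in the bin. Origin at its centre; it rolls on a slope of more than about 10 degrees.
- biscuit2: Roughly round brown dog biscuit, 28 mm across, 12 g, one of six alike lying in the bin. Origin at its centre; it rolls on a slope of more than about 10 degrees.
- biscuit3: Roughly round brown dog biscuit, 28 mm across, 12 g, one of six alike lying in the bin. Origin at its centre; it rolls on a slope of more than about 10 degrees.
- biscuit4: Roughly round brown dog biscuit, 28 mm across, 12 g, one of six alike lying in the bin. Origin at its centre; it rolls on a slope of more than about 10 degrees.
- biscuit5: Roughly round brown dog biscuit, 28 mm across, 12 g, one of six alike lying in the bin. Origin at its centre; it rolls on a slope of more than about 10 degrees.
- feeder: White bench-top treat feeder, fixed; 180 mm (its x) by 320 mm (its y). Origin under its centre, z up, its front faces its -x. At its -y end the clear square hopper, open on top; at its +y end a drive housing with a flat top 120 mm above the bench that carries the dial. An outlet chute juts from the front below the hopper, over the tub.
- hopper_rim (a point): Centre of the hopper's square mouth, at rim height (170 mm above the bench); same axes as the feeder. The mouth is 152 by 152 mm inside, walls 4 mm thick.
- hopper_in (a point): Point on the hopper's axis 45 mm below its rim, amid the steel funnel that slopes at 45 degrees to a throat about 65 mm below the rim; same axes as the feeder.
- dial (a joint): Angle of the feeder's black dial in rad: 0 off (as found), growing clockwise seen from above. Click stops where it stays by itself at 0.43 (first) and 0.87 (second); the third position is at 1.31, with the end stop at 1.33. Past the second stop a spring drives it back to the second: it takes at most about 0.2 N m to turn over a click and about 0.1 N m to hold at the third.
- dial_grip (a point): Point on the dial's upright axis, 8 mm below the top of its bar grip (the top is 155 mm above the bench); its x axis lies along the bar towards the pointer end and turns with the dial, z up. The bar is 46 mm long (x), 12 mm wide (y) and stands 26 mm above a round skirt of 25 mm radius, whose top is 129 mm above the bench.
- tub: Empty clear plastic tub, 95 by 95 by 48 mm, under the outlet chute in front of the feeder. Stays where it is.
- brush: White slicker brush, about 155 mm long, lying on the bench. Stays where it is.
- comb: Stainless comb, 190 by 37 mm, lying on the bench. Stays where it is.
- chew_ring: Teal rubber chew ring, 96 mm across, 18 mm thick. Stays where it is.

How it is judged (in metres and radians):
On the way, in this order (a step that is already met when the one before it is completed fails the run):
1. at least one biscuit is lifted in the scoop, the scoop clear above the bin (height (world z) of scoop above 0.06 m and distance between any of biscuit0, biscuit1, biscuit2, biscuit3, biscuit4, biscuit5 and scoop_pan below 0.055 m), for 0.2 s.
2. at least three biscuits are in the hopper ((distance between each of biscuit0, biscuit1, biscuit2 and hopper_in below 0.07 m or distance between each of biscuit0, biscuit1, biscuit3 and hopper_in below 0.07 m or distance between each of biscuit0, biscuit1, biscuit4 and hopper_in below 0.07 m or distance between each of biscuit0, biscuit1, biscuit5 and hopper_in below 0.07 m or distance between each of biscuit0, biscuit2, biscuit3 and hopper_in below 0.07 m or distance between each of biscuit0, biscuit2, biscuit4 and hopper_in below 0.07 m or distance between each of biscuit0, biscuit2, biscuit5 and hopper_in below 0.07 m or distance between each of biscuit0, biscuit3, biscuit4 and hopper_in below 0.07 m or distance between each of biscuit0, biscuit3, biscuit5 and hopper_in below 0.07 m or distance between each of biscuit0, biscuit4, biscuit5 and hopper_in below 0.07 m or distance between each of biscuit1, biscuit2, biscuit3 and hopper_in below 0.07 m or distance between each of biscuit1, biscuit2, biscuit4 and hopper_in below 0.07 m or distance between each of biscuit1, biscuit2, biscuit5 and hopper_in below 0.07 m or distance between each of biscuit1, biscuit3, biscuit4 and hopper_in below 0.07 m or distance between each of biscuit1, biscuit3, biscuit5 and hopper_in below 0.07 m or distance between each of biscuit1, biscuit4, biscuit5 and hopper_in below 0.07 m or distance between each of biscuit2, biscuit3, biscuit4 and hopper_in below 0.07 m or distance between each of biscuit2, biscuit3, biscuit5 and hopper_in below 0.07 m or distance between each of biscuit2, biscuit4, biscuit5 and hopper_in below 0.07 m or distance between each of biscuit3, biscuit4, biscuit5 and hopper_in below 0.07 m)), for 0.2 s.
3. the scoop lies in the bin again, let go (x of scoop in the frame of bin between -0.1 and 0.1 m and y of scoop in the frame of bin between -0.04 and 0.04 m and z of scoop in the frame of bin below 0.04 m and angle between scoop's own z axis and vertical below 0.5 rad and contact force between the fingers and scoop below 0.1 N and linear speed of scoop below 0.02 m/s), for 0.2 s.
4. the dial is turned to its third position and held by the gripper (value of joint dial above 1.2 rad and contact force between the fingers and dial above 0.5 N), for 0.2 s.
At the end, for the whole second after the job is handed in: At least three of the six biscuits lie in the hopper and every other one in the hopper or the bin; the scoop lies in the bin, let go and at rest; the fingers press on the dial (more than 0.5 N) and keep it at the third position, its angle above 1.2 rad (all of step 3 and all of step 4 and (distance between each of biscuit0, biscuit1, biscuit2 and hopper_in below 0.07 m or distance between each of biscuit0, biscuit1, biscuit3 and hopper_in below 0.07 m or distance between each of biscuit0, biscuit1, biscuit4 and hopper_in below 0.07 m or distance between each of biscuit0, biscuit1, biscuit5 and hopper_in below 0.07 m or distance between each of biscuit0, biscuit2, biscuit3 and hopper_in below 0.07 m or distance between each of biscuit0, biscuit2, biscuit4 and hopper_in below 0.07 m or distance between each of biscuit0, biscuit2, biscuit5 and hopper_in below 0.07 m or distance between each of biscuit0, biscuit3, biscuit4 and hopper_in below 0.07 m or distance between each of biscuit0, biscuit3, biscuit5 and hopper_in below 0.07 m or distance between each of biscuit0, biscuit4, biscuit5 and hopper_in below 0.07 m or distance between each of biscuit1, biscuit2, biscuit3 and hopper_in below 0.07 m or distance between each of biscuit1, biscuit2, biscuit4 and hopper_in below 0.07 m or distance between each of biscuit1, biscuit2, biscuit5 and hopper_in below 0.07 m or distance between each of biscuit1, biscuit3, biscuit4 and hopper_in below 0.07 m or distance between each of biscuit1, biscuit3, biscuit5 and hopper_in below 0.07 m or distance between each of biscuit1, biscuit4, biscuit5 and hopper_in below 0.07 m or distance between each of biscuit2, biscuit3, biscuit4 and hopper_in below 0.07 m or distance between each of biscuit2, biscuit3, biscuit5 and hopper_in below 0.07 m or distance between each of biscuit2, biscuit4, biscuit5 and hopper_in below 0.07 m or distance between each of biscuit3, biscuit4, biscuit5 and hopper_in below 0.07 m) and (distance between biscuit0 and hopper_in below 0.07 m or (x of biscuit0 in the frame of bin between -0.135 and 0.135 m and y of biscuit0 in the frame of bin between -0.065 and 0.065 m and z of biscuit0 in the frame of bin below 0.08 m)) and (distance between biscuit1 and hopper_in below 0.07 m or (x of biscuit1 in the frame of bin between -0.135 and 0.135 m and y of biscuit1 in the frame of bin between -0.065 and 0.065 m and z of biscuit1 in the frame of bin below 0.08 m)) and (distance between biscuit2 and hopper_in below 0.07 m or (x of biscuit2 in the frame of bin between -0.135 and 0.135 m and y of biscuit2 in the frame of bin between -0.065 and 0.065 m and z of biscuit2 in the frame of bin below 0.08 m)) and (distance between biscuit3 and hopper_in below 0.07 m or (x of biscuit3 in the frame of bin between -0.135 and 0.135 m and y of biscuit3 in the frame of bin between -0.065 and 0.065 m and z of biscuit3 in the frame of bin below 0.08 m)) and (distance between biscuit4 and hopper_in below 0.07 m or (x of biscuit4 in the frame of bin between -0.135 and 0.135 m and y of biscuit4 in the frame of bin between -0.065 and 0.065 m and z of biscuit4 in the frame of bin below 0.08 m)) and (distance between biscuit5 and hopper_in below 0.07 m or (x of biscuit5 in the frame of bin between -0.135 and 0.135 m and y of biscuit5 in the frame of bin between -0.065 and 0.065 m and z of biscuit5 in the frame of bin below 0.08 m))); the arm keeps its last pose, push and grip.
It fails at once if the fingers touch a biscuit (over 0.5 N) (contact force between the fingers and biscuit0 above 0.5 N or contact force between the fingers and biscuit1 above 0.5 N or contact force between the fingers and biscuit2 above 0.5 N or contact force between the fingers and biscuit3 above 0.5 N or contact force between the fingers and biscuit4 above 0.5 N or contact force between the fingers and biscuit5 above 0.5 N).
It fails at once if the tub, brush, comb or chew ring is moved more than 30 mm (distance of any of tub, brush, comb, chew_ring from where it was at the start of the episode above 0.03 m).
It also fails if it takes over 72 s, if anything falls off the work surface, if the arm or the gripper's body presses on something with over 40 N, if the wrist force passes 120 N, or if a joint passes its speed limit or range.

ROBOT

A 6-joint arm with a two-finger parallel gripper is mounted at the origin on the work surface. World frame = base frame: x ahead of the robot, y to its left, z up, the work surface at z = 0. Lengths are in m, angles in degrees, forces in N, time in s.
With the tool pointing down it reaches from about 0.275 to 0.725 m from the base axis. Payload 5.6 kg.
Tool frame: the origin (TCP) lies midway between the tips of the shut fingers; the grasp point (between the pads) lies 19 mm behind it (ctrl.tcp_to_grasp is the distance from the TCP to the grasp point, in m); z points along the fingers, x is the direction in which the jaws open and shut, and the axes are right-handed (so a half turn about z gives the same grasp; the last joint's range is limited). The gripper opens to 85 mm and grips with 20 to 120 N. Pads are 22 mm wide; open, the fingers measure 114 mm over their backs; the gripper's body (76 mm by 85 mm) begins 54 mm behind the grasp point. The pads swing forward as they close: fully open they stand 13 mm farther back than shut.
Start: joints at [-47.292, 14.616, 6.199, 0, -81.583, -16.306], TCP at [0.245, -0.493, 0.204] pointing down, gripper open.
Joint ranges: [-168.99, 168.99], [-69.2, 112.95], [-62.41, 85.93], [-164.36, 98.24], [-168.68, -3.75], [-174.98, 174.98]. Speed limits (degrees/s): [147.25, 147.25, 180, 180, 180, 180].

INTERFACE

Orientations are given as [roll, pitch, yaw] about the fixed x, y, z axes, in that order (R = Rz(yaw) Ry(pitch) Rx(roll)).
In Python, from cell import ctrl, cams, ticket gives the robot as it stands.
- The arm moves only by the shell command python3 -m creep 'ROWS' [OPENING] [FORCE]. ROWS is JSON, a list of rows, each a list of 2 entries, a list of its own where there are three numbers: the shift along the tool's x, y, z in cm, then the turn, a rotation vector about the tool's x, y, z in rad. A call has 1 to 20 rows; each row shifts and turns the commanded pose from where the row before left it, along the tool's axes as they then stand; what a row does not reach is not made up. A row lasts 1/8 s, in which the tool goes at most 62.5 mm and 10.7 degrees, less where a joint would pass 70% of its speed; a pose out of reach is approached as far as the arm can. A call with a gripper value outside its range is refused whole. OPENING is the finger opening in cm, from 0 to 8.54, set as the call begins (- or left out, the last holds). The fingers move at their own pace and stop on an object; FORCE is the grip in N (left out, the last holds). Time passes only in rows, so rows that do not move let the fingers close. It gives the time, the measured TCP pose, the force and the opening at its end, in the units of the state.
- ctrl.sense(): the state, without advancing time (a new reading comes with each control period).
- cams.camera(name): name is "scene" or "top"; returns a dict with "color" (400x640x3 uint8, blue, green, red), "fx", "fy", "cx", "cy" (pixels), "pose" (4x4, takes a point from camera to world coordinates). Camera axes: x right, y down, z forward; pixel columns grow to the right and rows downward; lengths in m; the calibration is good to about 2 mm. A picture is of the moment at which its call begins. There is no depth.
- ticket.finish_job(): hands the job in, once; it reports no verdict.
The state is a dict: "time_s": time; "qpos": joint angles; "joint_vel": joint speeds; "tau": joint torques, N m; "eef_pos": TCP position; "ee_rot": TCP orientation; "force": force on the tool from outside, world axes, zero at the start; "torque": the same for the moment, N m; "gripper_width": finger opening in m.
Only numpy, scipy, OpenCV 4.12 (cv2) and the standard library are available. Lean on these libraries where they do the work, as an engineer would, in place of code of your own. Each camera call takes 0.05 s, during which the arm holds its last target.

## Working session

There is one attempt and no reset: what is moved stays moved. The work goes in short steps, Python scripts to look and compute and a shell command to move; the robot and the scene stay as the last step left them, time stands still between calls to the robot, and variables do not carry over. Pictures are saved under pics/ and viewed, and the job is handed in when it is done.

```bash
ls; mkdir -p pics; python3 - <<'E'
from cell import ctrl,cams
import cv2,numpy as np
s=ctrl.sense();print(s)
print(ctrl.tcp_to_grasp)
for n in("scene","top"):
    c=cams.camera(n);cv2.imwrite(f"pics/{n}0.png",c["color"]);print(n,c["fx"],c["fy"],c["cx"],c["cy"]);print(np.round(c["pose"],4).tolist())
E
```

```text
pics
{'time_s': 0.0, 'qpos': array([-4.72912877e+01,  1.46553851e+01,  6.13186376e+00, -2.84919605e-02,
       -8.15841160e+01, -1.63062816e+01]), 'joint_vel': array([ 0.01512818, -0.04344375, -0.11665633,  0.02334576, -0.13599847,
       -0.0062652 ]), 'tau': array([-2.36279329e-04, -3.86626267e+01,  2.37930250e+01,  5.36484316e+00,
       -6.27700734e-03,  1.85290895e-05]), 'eef_pos': array([ 0.24438549, -0.49211205,  0.20277912]), 'ee_rot': array([-1.79996822e+02, -1.11219981e-01,  1.16398231e+02]), 'force': array([ 0.25250564, -1.47783755, -0.71149611]), 'torque': array([-0.02651663, -0.05816748,  0.00237282]), 'gripper_width': 0.08541066806900074}
0.0187
scene 373.53224644242584 373.53224644242584 319.20040292654824 198.19367015751072
[[0.1528, 0.7165, -0.6807, 1.2117], [0.9881, -0.0982, 0.1184, -0.0936], [0.018, -0.6907, -0.723, 0.8606], [0.0, 0.0, 0.0, 1.0]]
top 373.0403862384696 373.0403862384696 317.61639887763135 196.0980509864502
[[0.0179, -0.9882, 0.1522, 0.384], [-0.9998, -0.016, 0.0135, 0.0129], [-0.0109, -0.1524, -0.9883, 1.1497], [0.0, 0.0, 0.0, 1.0]]
```

View pics/scene0.png

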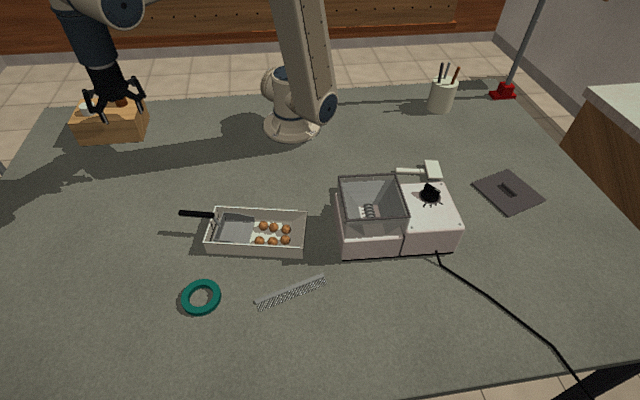

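View pics/top0.png

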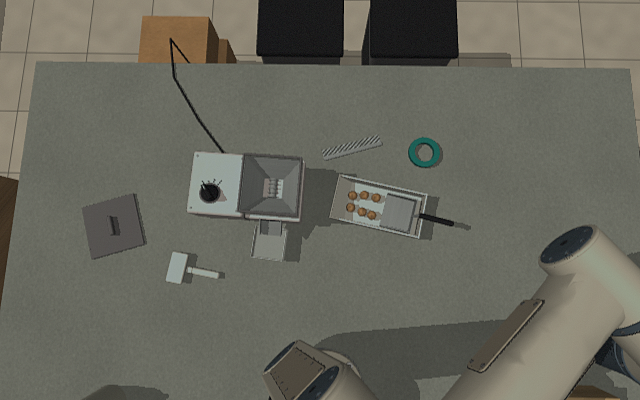

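The top view shows the feeder around (245,187) with its dial at (209,190), the bin around (380,205), the black handle running (420,215)-(455,224), and six biscuits near (362,203). The tub is at (270,243). I'll zoom in to measure.

```bash
python3 - <<'E'
import cv2
t=cv2.imread("pics/top0.png")
cv2.imwrite("pics/z1.png",cv2.resize(t[165:245,315:475],(800,400),interpolation=cv2.INTER_CUBIC))
cv2.imwrite("pics/z2.png",cv2.resize(t[140:270,180:310],(800,800),interpolation=cv2.INTER_CUBIC)[:, :][:600])
s=cv2.imread("pics/scene0.png")
cv2.imwrite("pics/z3.png",cv2.resize(s[195:270,170:320],(800,400),interpolation=cv2.INTER_CUBIC))
E
```

```text
(no output)
```

View pics/z1.png

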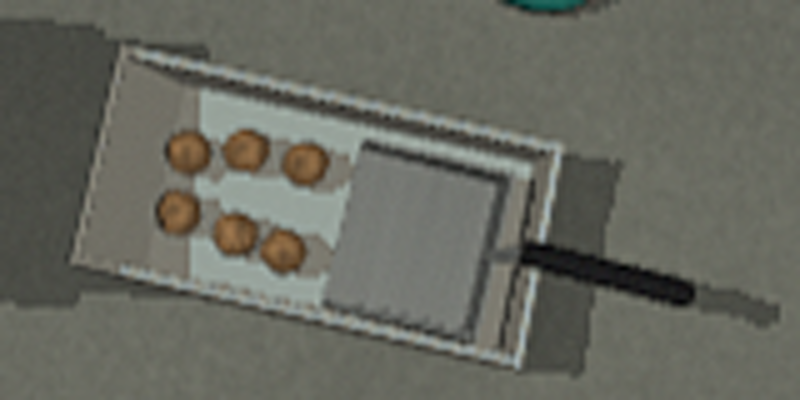

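View pics/z2.png

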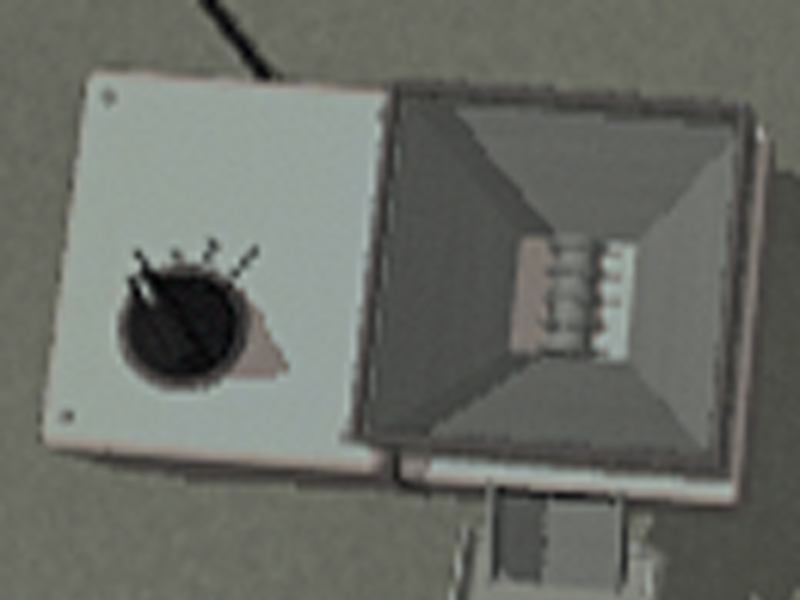

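View pics/z3.png

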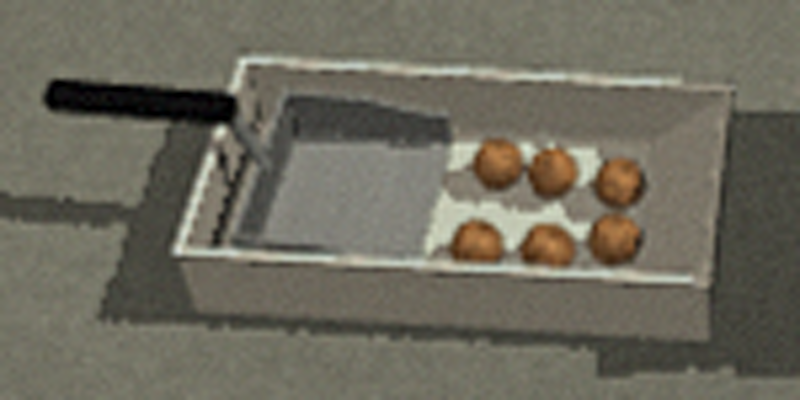

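```bash
cat > h.py <<'E'
import numpy as np
from scipy.spatial.transform import Rotation as R
T=dict(f=373.0403862384696,c=(317.61639887763135,196.0980509864502),P=np.array([[0.0179,-0.9882,0.1522,0.384],[-0.9998,-0.016,0.0135,0.0129],[-0.0109,-0.1524,-0.9883,1.1497]]))
S=dict(f=373.53224644242584,c=(319.20040292654824,198.19367015751072),P=np.array([[0.1528,0.7165,-0.6807,1.2117],[0.9881,-0.0982,0.1184,-0.0936],[0.018,-0.6907,-0.723,0.8606]]))
def ray(C,u,v,z):
    d=C['P'][:,:3]@np.array([(u-C['c'][0])/C['f'],(v-C['c'][1])/C['f'],1]);o=C['P'][:,3]
    return o+d*(z-o[2])/d[2]
def zm(p,x0,y0,k): return (p[0]+.5)/k-.5+x0,(p[1]+.5)/k-.5+y0
E
python3 - <<'E'
from h import *
import math
np.set_printoptions(precision=4,suppress=True)
def show(n,pts,C,x0,y0,k,z):
    a=np.array([ray(C,*zm(p,x0,y0,k),z)[:2] for p in pts]);print(n,a.tolist(),a.mean(0));return a
def yaw(a,b): d=b-a;return math.degrees(math.atan2(d[1],d[0])),np.hypot(*d)
b=show('bin top',[(122,47),(562,148),(518,366),(73,262)],T,315,165,5,.05); print(yaw(b[1],b[0]),yaw(b[2],b[3]),yaw(b[0],b[3]))
k=800/150
b=show('bin sc',[(243,58),(735,88),(710,285),(176,253)],S,170,195,k,.05); print(yaw(b[0],b[1]),yaw(b[3],b[2]))
h=show('handle top',[(522,248),(693,293)],T,315,165,5,.082);print(yaw(h[1],h[0]))
h=show('handle sc',[(236,106),(46,95)],S,170,195,k,.079);print(yaw(h[1],h[0]))
pan=show('pan floor',[(365,145),(505,180),(468,338),(325,303)],T,315,165,5,.030);print(yaw(pan[1],pan[0]),yaw(pan[2],pan[3]),yaw(pan[0],pan[3]))
k=800/130
f=show('hopper',[(395,88),(752,105),(725,472),(355,440)],T,180,140,k,.17);print(yaw(f[1],f[0]),yaw(f[2],f[3]),yaw(f[3],f[0]),yaw(f[2],f[1]))
f=show('hous',[(90,72),(43,440),(388,92)],T,180,140,k,.12);print(yaw(f[1],f[0]),yaw(f[2],f[0]))
show('skirt',[(183,328)],T,180,140,k,.135)
show('ptr',[(145,265),(138,290)],T,180,140,k,.125)
show('bisc',[(188,152),(245,150),(305,163),(178,212),(236,234),(284,250)],T,315,165,5,.018)
E
```

```text
bin top [[0.6216552911638754, -0.035203707065457425], [0.5643491300687303, -0.2974358279345836], [0.4347775876923688, -0.2683484181107171], [0.4913981353684671, -0.007438244853368114]] [ 0.528  -0.1521]
(77.67282266034225, np.float64(0.26842071700035136)) (77.75599878514682, np.float64(0.26698315476509216)) (167.96698857716575, np.float64(0.13318351072020979))
bin sc [[0.43625845566481936, -0.2671399884474152], [0.49506559674641015, -0.002706029250683001], [0.6237350031379839, -0.03230526522687738], [0.5666554918023393, -0.29541198136262553]] [ 0.5304 -0.1494]
(77.46209956701924, np.float64(0.2708940726901368)) (77.75968238342233, np.float64(0.26922706901434174))
handle top [[0.5006554318487451, -0.2640044320201453], [0.47648721523741144, -0.360665678610447]] [ 0.4886 -0.3123]
(75.9621359204502, np.float64(0.09963683699597986))
handle sc [[0.49771862735235195, -0.2632629300230233], [0.4765834800291844, -0.3605929030160487]] [ 0.4872 -0.3119]
(77.7484604064418, np.float64(0.09959828359562752))
pan floor [[0.5675474466637962, -0.1839833260015548], [0.5474733500683973, -0.26821143356336
[... 695 characters left out ...]
20591577201, 0.38175933203867046], [0.4944141884361006, 0.3913570266738995], [0.6588843248952504, 0.24266973181631393]] [0.6066 0.3386]
(-3.19479016108181, np.float64(0.17221552191370518)) (86.92262725658932, np.float64(0.13929046413776885))
skirt [[0.5444062389842639, 0.3263287175486844]] [0.5444 0.3263]
ptr [[0.5747708498569828, 0.34860113743210114], [0.5631574242597768, 0.35104681286082323]] [0.569  0.3498]
bisc [[0.5634129405424484, -0.07767353812776168], [0.5652205527688028, -0.11259932163469188], [0.5577501826571708, -0.1492962325148864], [0.5262261405607618, -0.07171353702531497], [0.5133076299151907, -0.10707747477238419], [0.5040063751325092, -0.13623511300588342]] [ 0.5383 -0.1091]
```

```bash
python3 - <<'E'
import cv2
s=cv2.imread("pics/scene0.png")
cv2.imwrite("pics/z4.png",cv2.resize(s[160:265,330:470],(800,600),interpolation=cv2.INTER_CUBIC))
t=cv2.imread("pics/top0.png")
cv2.imwrite("pics/z5.png",cv2.resize(t[172:212,190:230],(600,600),interpolation=cv2.INTER_CUBIC))
E
```

```text
(no output)
```

View pics/z4.png

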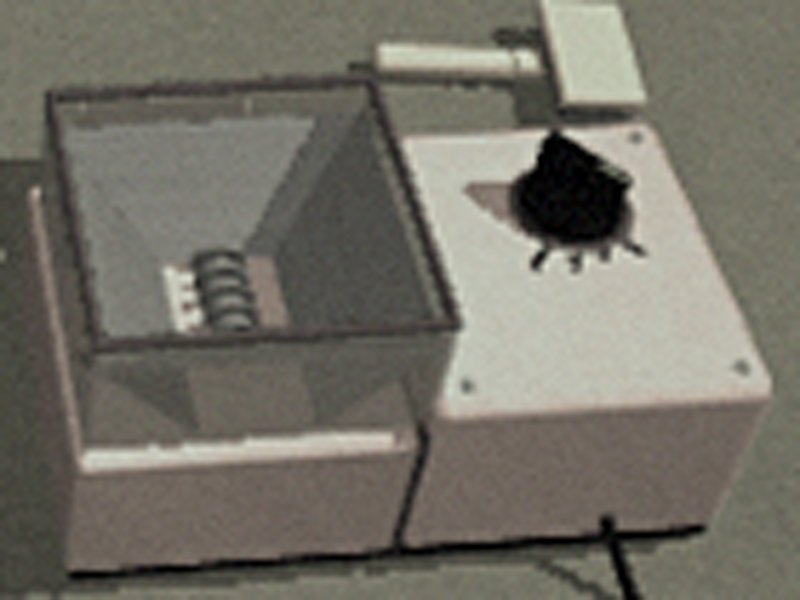

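View pics/z5.png

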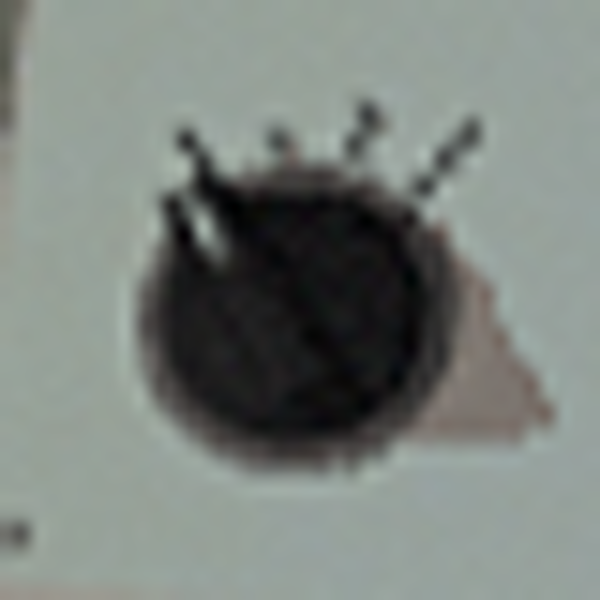

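Measured from both views:

| Thing | Position (x, y) | Yaw |
|---|---|---|
| Bin | ≈ (0.529, -0.151) | 77.6° |
| Handle middle | ≈ (0.488, -0.312) | ≈ 77° |
| Hopper | ≈ (0.565, 0.154) | ≈ -3° |

The dial bar's yaw is about +32°. I'll move above the handle now.

```bash
cat > d.py <<'E'
import sys,json
from h import *
from cell import ctrl
np.set_printoptions(precision=4,suppress=True)
def st():
    s=ctrl.sense();print('t',round(s['time_s'],2),'p',s['eef_pos'],'rpy',s['ee_rot'],'q',s['qpos'].round(1),'F',s['force'].round(1),'T',s['torque'].round(2),'w',round(s['gripper_width'],4));return s
def delta(p,rpy):
    s=st();A=R.from_euler('xyz',s['ee_rot'],degrees=True);B=R.from_euler('xyz',rpy,degrees=True)
    print('shift cm',A.inv().apply(np.array(p)-s['eef_pos'])*100,'rot',(A.inv()*B).as_rotvec())
if __name__=='__main__': a=json.loads(sys.argv[1]);delta(a[0],a[1])
E
python3 d.py '[[0.488,-0.312,0.12],[180,0,167.2]]'
python3 -m creep '[[[0.6,3.7,0],[0,0,0]],[[0.6,3.7,0],[0,0,0]],[[0.7,3.7,0],[0,0,0]],[[0.7,3.7,0],[0,0,0]],[[0.7,3.7,0],[0,0,0]],[[0.7,3.7,0],[0,0,0]],[[0.7,3.7,0],[0,0,0]],[[0.7,3.7,0],[0,0,0]],[[0,0,1.4],[0,0,-0.148]],[[0,0,1.4],[0,0,-0.148]],[[0,0,1.4],[0,0,-0.148]],[[0,0,1.4],[0,0,-0.148]],[[0,0,1.4],[0,0,-0.148]],[[0,0,1],[0,0,-0.148]],[[0,0,0],[0,0,0]]]' 8.5
python3 d.py '[[0.488,-0.312,0.063],[180,0,167.2]]'
python3 - <<'E'
from cell import cams
import cv2
for n,(y,x) in dict(scene=(160,130),top=(150,300)).items():
    c=cams.camera(n)["color"]; cv2.imwrite(f"pics/a_{n}.png",cv2.resize(c[y:y+120,x:x+200],(800,480),interpolation=cv2.INTER_CUBIC))
E
```

```text
t 0.1 p [ 0.2444 -0.4922  0.2029] rpy [-179.9945   -0.0933  116.3999] q [-47.3  14.6   6.1  -0.  -81.6 -16.3] F [-0.8 -0.5 -0.3] T [-0.01  0.01 -0.11] w 0.0854
shift cm [ 5.295  29.8334  8.297 ] rot [ 0.0006 -0.0016 -0.8866]
time_s: 1.98
eef_pos: [0.4849, -0.3122, 0.1225]
ee_rot: [180.0, -0.2, 167.2]
force: [-0.2, -0.3, 0.5]
gripper_width: 0.0849
t 1.98 p [ 0.4849 -0.3122  0.1225] rpy [179.9671  -0.158  167.1971] q [-17.3  19.8   1.5  -0.  -71.8   4.5] F [-0.2 -0.3  0.5] T [-0.06  0.   -0.04] w 0.0849
shift cm [-0.3172  0.0896  5.9444] rot [ 0.0006 -0.0028 -0.0001]
```

View pics/a_scene.png

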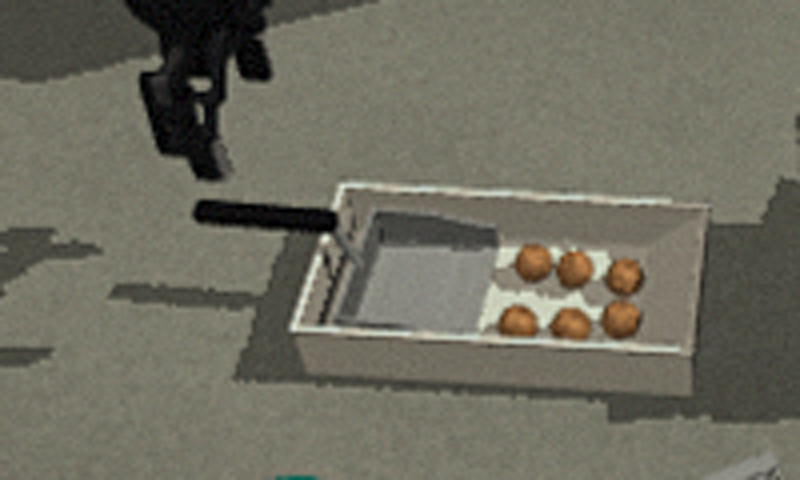

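View pics/a_top.png

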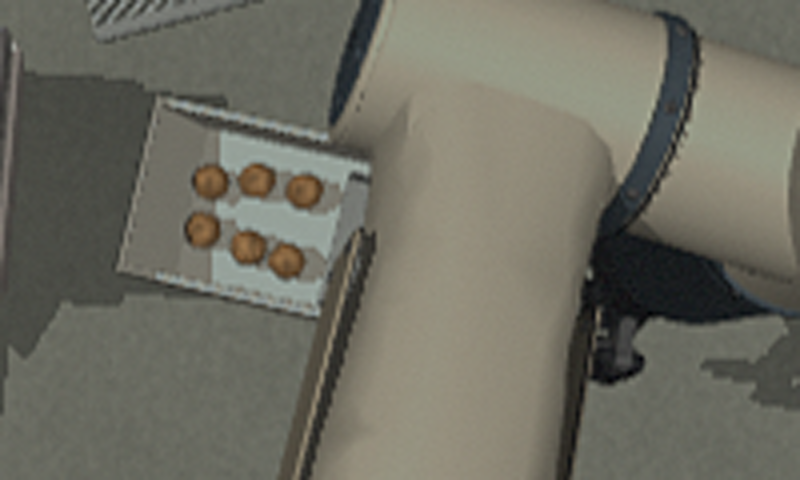

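The scene view shows the open fingers hovering over the black handle at (265,215), and the biscuits are undisturbed. Next I'll descend and grip.

```bash

python3 -m creep '[[[-0.3,0.1,1.5],[0,0,0]],[[0,0,1.5],[0,0,0]],[[0,0,1.5],[0,0,0]],[[0,0,1.4],[0,0,0]],[[0,0,0],[0,0,0]]]' 8.5
python3 -m creep '[[[0,0,0],[0,0,0]],[[0,0,0],[0,0,0]],[[0,0,0],[0,0,0]],[[0,0,0],[0,0,0]],[[0,0,0],[0,0,0]],[[0,0,0],[0,0,0]]]' 0 100
python3 - <<'E'
from d import st
from cell import cams
import cv2
st()
for n,(y,x) in dict(scene=(160,130)).items():
    c=cams.camera(n)["color"]; cv2.imwrite(f"pics/b_{n}.png",cv2.resize(c[y:y+120,x:x+200],(800,480),interpolation=cv2.INTER_CUBIC))
E
```

```text
time_s: 2.7
eef_pos: [0.4878, -0.3119, 0.063]
ee_rot: [180.0, -0.2, 167.3]
force: [-0.8, 0.4, 0.5]
gripper_width: 0.085
time_s: 3.45
eef_pos: [0.4889, -0.3123, 0.0647]
ee_rot: [-180.0, 0.0, 167.3]
force: [0.6, -0.0, 0.5]
gripper_width: 0.0001
t 3.45 p [ 0.4889 -0.3123  0.0647] rpy [-179.9991    0.0024  167.2852] q [-17.1  22.4  -3.5   0.  -64.1   4.4] F [ 0.6 -0.   0.5] T [ 0.   -0.05  0.06] w 0.0001
```

View pics/b_scene.png

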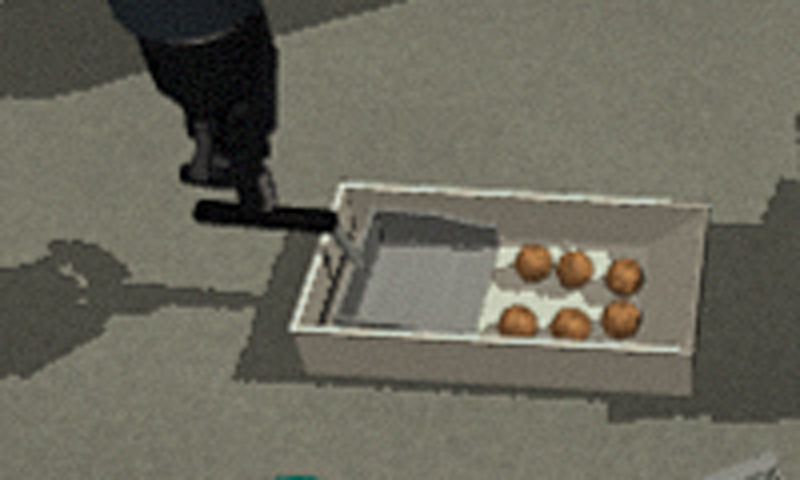

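The fingers shut to 0 mm, so they missed the handle. I'll project the reported TCP and the handle points into the picture to see why.

```bash
python3 - <<'E'
from h import *
from cell import cams
import cv2
c=cams.camera("scene");P=c["pose"]
def pr(p):
    q=P[:3,:3].T@(np.array(p)-P[:3,3]);return c["fx"]*q[0]/q[2]+c["cx"],c["fy"]*q[1]/q[2]+c["cy"]
im=c["color"];x0,y0=150,175;k=10
z=cv2.resize(im[y0:y0+60,x0:x0+80],None,fx=k,fy=k,interpolation=cv2.INTER_CUBIC)
for p,col in [((.4889,-.3123,.0647),(0,0,255)),((.4889,-.3123,.0834),(0,255,0)),((.488,-.312,.079),(255,0,0)),((.488,-.312,.0),(255,255,0))]:
    u,v=pr(p);print(u,v);cv2.circle(z,(int((u-x0+.5)*k),int((v-y0+.5)*k)),5,col,-1)
cv2.imwrite("pics/c.png",z)
t=cams.camera("top")["color"];cv2.imwrite("pics/c2.png",cv2.resize(t[180:260,390:490],(800,600)))
E
```

```text
196.96168368257173 217.29650200817676
195.47631753498666 212.85467200772152
195.9643575249159 213.6563060290767
201.94054808772228 231.5619720469772
```

View pics/c.png

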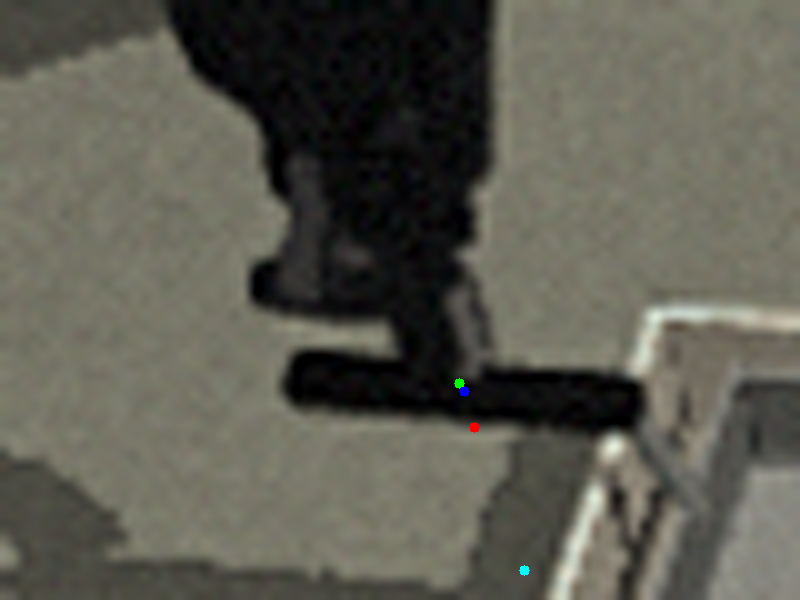

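View pics/c2.png

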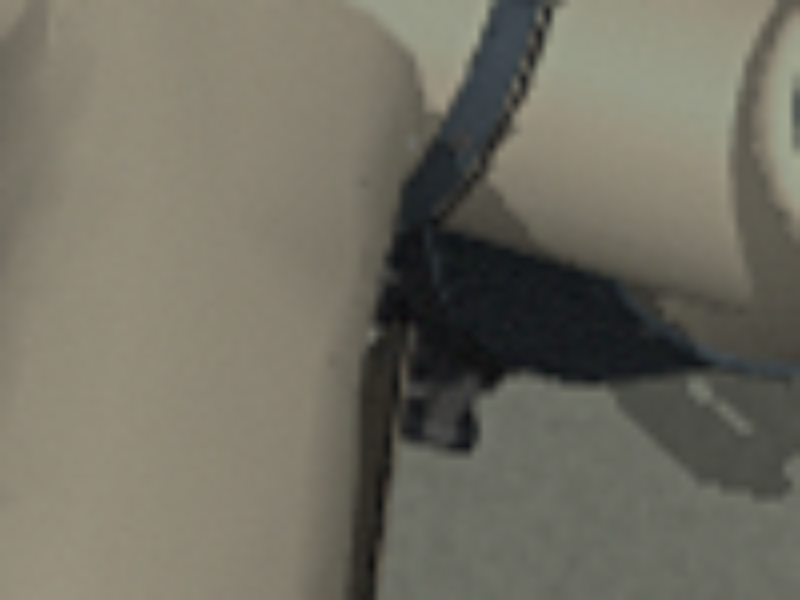

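```bash
python3 -m creep '[[[0,0,-3],[0,0,0]],[[0,0,-3],[0,0,0]],[[0,0,0],[0,0,0]]]' 0
python3 - <<'E'
from h import *
from d import st
from cell import cams
import cv2
s=st();p=s['eef_pos']
c=cams.camera("scene");P=c["pose"]
def pr(p):
    q=P[:3,:3].T@(np.array(p)-P[:3,3]);return c["fx"]*q[0]/q[2]+c["cx"],c["fy"]*q[1]/q[2]+c["cy"]
im=c["color"];x0,y0=150,160;k=10
def mk(im,pts,x0,y0,k,fn):
    z=cv2.resize(im[y0:y0+60,x0:x0+80],None,fx=k,fy=k,interpolation=cv2.INTER_CUBIC)
    z=cv2.convertScaleAbs(z,alpha=1.8,beta=20)
    for p,col in pts:
        u,v=pr(p);cv2.circle(z,(int((u-x0+.5)*k),int((v-y0+.5)*k)),4,col,-1)
    cv2.imwrite(fn,z)
mk(im,[(p,(0,0,255)),(p+[0,0,.0187],(0,255,0))],x0,y0,k,"pics/d.png")
p=np.array([.2444,-.4921,.2028])
mk(cv2.imread("pics/scene0.png"),[(p,(0,0,255)),(p+[0,0,.0187],(0,255,0))],80,65,10,"pics/d2.png")
E
```

```text
time_s: 3.98
eef_pos: [0.4905, -0.3132, 0.1275]
ee_rot: [-179.9, 0.3, 167.3]
force: [0.5, 0.0, -0.8]
gripper_width: -0.0003
t 3.98 p [ 0.4905 -0.3132  0.1275] rpy [-179.9249    0.3122  167.2953] q [-17.1  19.8   2.3   0.1 -72.1   4.4] F [ 0.5  0.  -0.8] T [-0.01 -0.03  0.  ] w -0.0003
```

View pics/d.png

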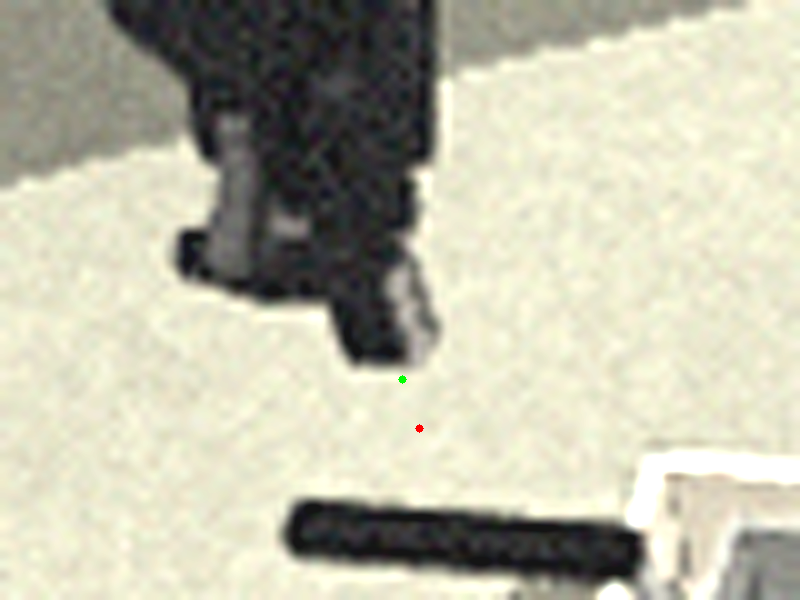

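View pics/d2.png

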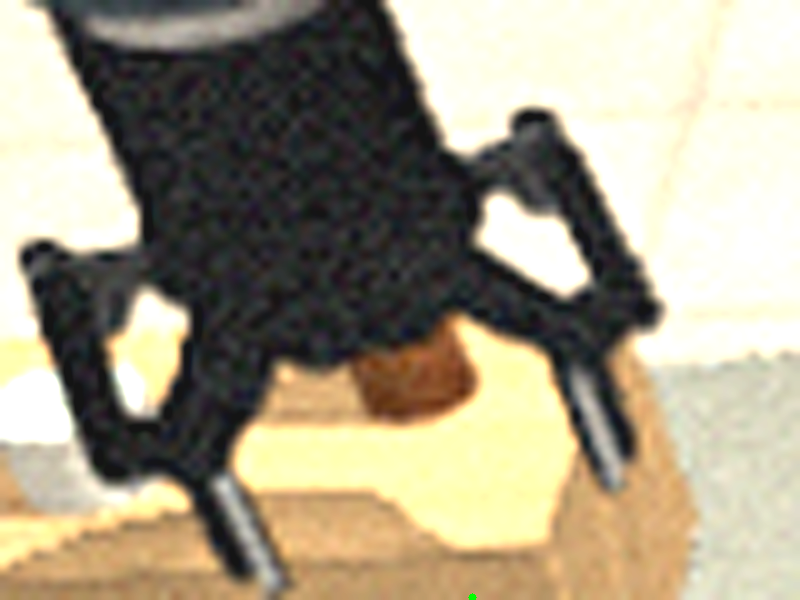

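The picture shows the shut fingertips at zoom (395,355), while the reported TCP projects to (419,428). So the real tips sit about 27 mm behind the reported TCP along the tool axis, and the fingers closed above the bar. I'll correct for that offset, descend and grip again.

```bash
python3 d.py '[[0.488,-0.312,0.037],[180,0,167.2]]'
python3 -m creep '[[[0,0,0],[0,0,0]],[[0,0,0],[0,0,0]],[[0,0,0],[0,0,0]],[[0,0,0],[0,0,0]],[[0.2,0.2,1.5],[0,0,0]],[[0,0,1.5],[0,0,0]],[[0,0,1.5],[0,0,0]],[[0,0,1.5],[0,0,0]],[[0,0,1.5],[0,0,0]],[[0,0,1.5],[0,0,0]],[[0,0,0],[0,0,0]]]' 8.5
python3 d.py '[[0.488,-0.312,0.037],[180,0,167.2]]'
cat > look.py <<'E'
import sys,cv2,json
from h import *
from cell import cams
def go(n,x,y,w,h,fn,pts=()):
    c=cams.camera(n);P=c["pose"];k=min(800/w,600/h)
    z=cv2.resize(c["color"][y:y+h,x:x+w],None,fx=k,fy=k,interpolation=cv2.INTER_CUBIC);z=cv2.convertScaleAbs(z,alpha=1.6,beta=20)
    for p in pts:
        q=P[:3,:3].T@(np.array(p)-P[:3,3]);u=c["fx"]*q[0]/q[2]+c["cx"];v=c["fy"]*q[1]/q[2]+c["cy"]
        cv2.circle(z,(int((u-x+.5)*k),int((v-y+.5)*k)),4,(0,0,255),-1)
    cv2.imwrite("pics/"+fn,z)
if __name__=='__main__':
    a=sys.argv;go(a[1],*[int(i) for i in a[2:6]],a[6],json.loads(a[7]) if len(a)>7 else ())
E
python3 look.py scene 150 160 80 60 e.png
```

```text
t 4.03 p [ 0.4895 -0.3125  0.1257] rpy [-179.9939    0.1377  167.2783] q [-17.1  19.9   2.1  -0.  -72.1   4.4] F [ 0.1  0.  -1.6] T [0.02 0.03 0.09] w -0.0001
shift cm [0.1767 0.0153 8.8659] rot [-0.0001  0.0024  0.0014]
time_s: 5.4
eef_pos: [0.4864, -0.3095, 0.0331]
ee_rot: [180.0, -0.2, 167.3]
force: [-0.2, -0.1, 0.6]
gripper_width: 0.0854
t 5.4 p [ 0.4864 -0.3095  0.0331] rpy [179.9726  -0.1632 167.2699] q [-16.9  23.8  -6.4  -0.  -59.9   4.2] F [-0.2 -0.1  0.6] T [-0.03 -0.04 -0.02] w 0.0854
shift cm [-0.2141 -0.2047 -0.3897] rot [ 0.0005 -0.0028  0.0012]
```

View pics/e.png

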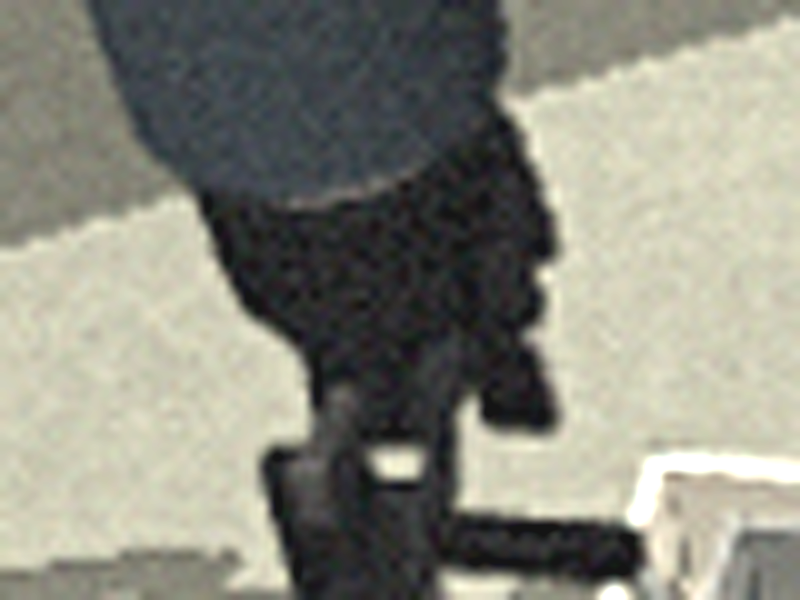

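The near finger now stands in front of the handle at (380,520) and the far one behind it. I'll close on it.

```bash

python3 -m creep '[[[0,0,0],[0,0,0]],[[0,0,0],[0,0,0]],[[0,0,0],[0,0,0]],[[0,0,0],[0,0,0]],[[0,0,0],[0,0,0]]]' 0 100
python3 d.py '[[0.488,-0.312,0.037],[180,0,167.2]]'
python3 look.py scene 150 180 80 60 f.png
```

```text
time_s: 6.08
eef_pos: [0.4876, -0.31, 0.0351]
ee_rot: [-180.0, 0.0, 167.3]
force: [-0.4, 0.7, 1.3]
gripper_width: 0.0137
t 6.08 p [ 0.4876 -0.31    0.0351] rpy [-179.9934    0.0399  167.2895] q [-16.9  23.7  -6.3   0.  -60.    4.2] F [-0.4  0.7  1.3] T [ 0.25 -0.02  0.03] w 0.0137
shift cm [-0.0834 -0.1864 -0.1935] rot [-0.0001  0.0007  0.0016]
```

View pics/f.png

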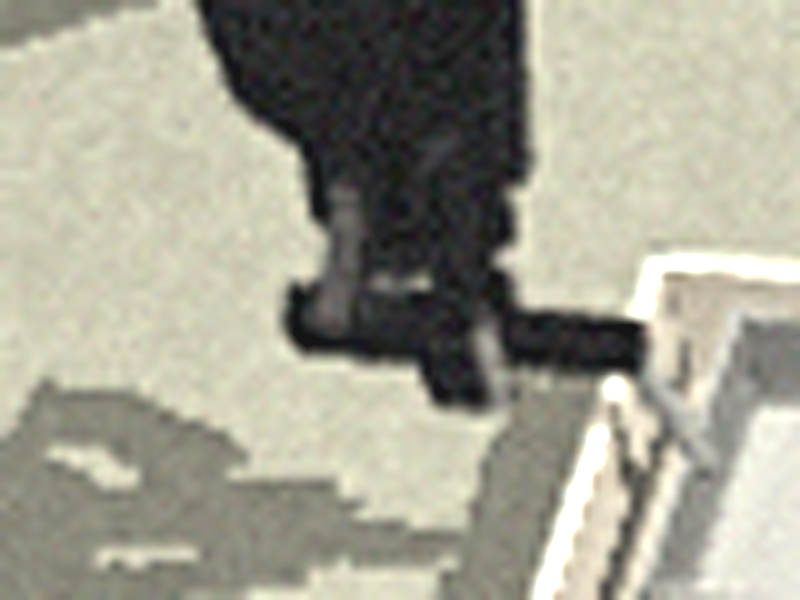

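Gripped: width 13.7 mm, with the fingers either side of the bar at (460,360). Next I'll push the scoop about 115 mm forward, centring it by 5 mm.

```bash

python3 -m creep '[[[-0.2,0.7,0],[0,0,0]],[[-0.3,0.8,0],[0,0,0]],[[0,1,0],[0,0,0]],[[0,1,0],[0,0,0]],[[0,1,0],[0,0,0]],[[0,1,0],[0,0,0]],[[0,1,0],[0,0,0]],[[0,1,0],[0,0,0]],[[0,1,0],[0,0,0]],[[0,1,0],[0,0,0]],[[0,0,0],[0,0,0]]]'
python3 d.py '[[0.488,-0.312,0.037],[180,0,167.2]]'
python3 look.py scene 180 190 140 80 g.png;python3 look.py top 300 150 140 100 g2.png
```

```text
time_s: 7.5
eef_pos: [0.5139, -0.2174, 0.0351]
ee_rot: [180.0, 0.1, 167.3]
force: [1.0, -1.3, 4.2]
gripper_width: 0.0137
t 7.5 p [ 0.5139 -0.2174  0.0351] rpy [179.9777   0.0759 167.3339] q [ -6.9  21.7  -9.4  -0.  -58.8  -5.8] F [ 1.  -1.3  4.2] T [-0.28 -0.21 -0.07] w 0.0137
shift cm [ 0.4538 -9.8001 -0.1985] rot [0.0004 0.0013 0.0023]
```

View pics/g.png

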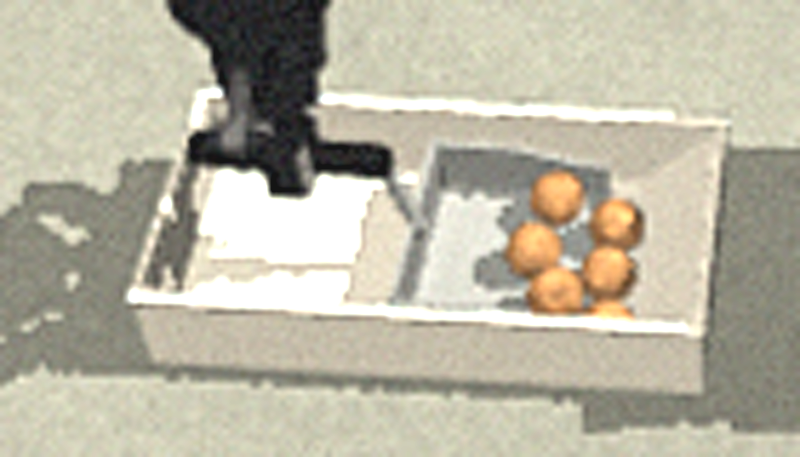

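View pics/g2.png

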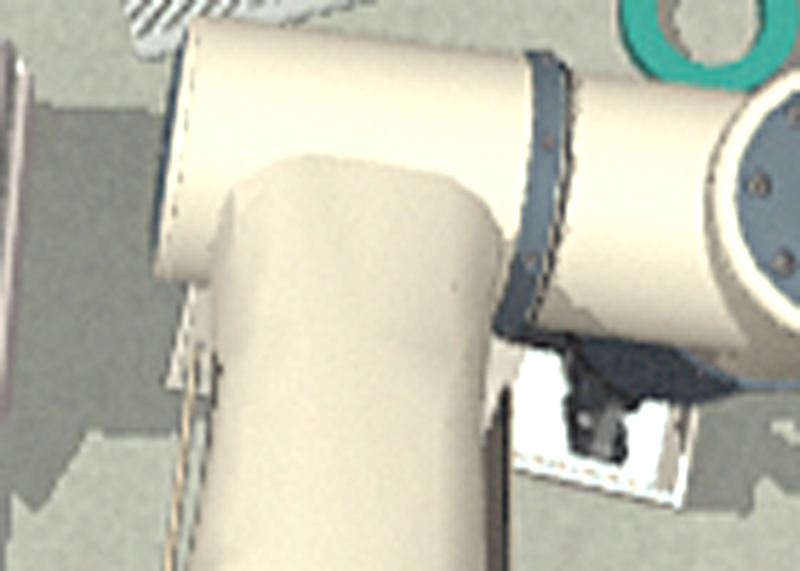

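The scene view shows three biscuits in the pan at (555,195), (535,250) and (555,290), with three more just ahead of the lip. I'll push on to the slope and work out the curl rows.

```bash

python3 -m creep '[[[0,0.8,0],[0,0,0]],[[0,0.8,0],[0,0,0]],[[0,0.6,0],[0,0,0]],[[0,0,0],[0,0,0]]]'
python3 d.py '[[0.488,-0.312,0.037],[180,0,167.2]]'
python3 look.py scene 180 190 140 80 i.png
python3 - <<'E'
import numpy as np
f,u=-4.4,3.1
def tcp(th,i,n):
    B=np.array([9*np.sin(th)+9-9*np.cos(th), 0.15*min(1,2*i/n)])
    c,s=np.cos(th),np.sin(th)
    return B+f*np.array([c,s])+u*np.array([-s,c])
n=8;th=np.linspace(0,np.radians(22),n+1);P=[tcp(t,i,n) for i,t in enumerate(th)]
for i in range(n):
    d=P[i+1]-P[i];c,s=np.cos(th[i]),np.sin(th[i])
    print('y %.2f z %.2f'%(d@[c,s],-(d@[-s,c])),'rot %.4f'%-(th[i+1]-th[i]))
E
```

```text
time_s: 8.1
eef_pos: [0.5188, -0.2018, 0.0371]
ee_rot: [-179.5, 0.2, 167.4]
force: [-1.1, -18.0, 9.0]
gripper_width: 0.014
t 8.1 p [ 0.5188 -0.2018  0.0371] rpy [-179.5389    0.1933  167.4299] q [ -4.8  21.3  -9.9   0.6 -58.6  -8.1] F [ -1.1 -18.    9. ] T [-6.51  0.6   0.39] w 0.014
shift cm [  0.6075 -11.4227   0.0949] rot [-0.008   0.0034  0.004 ]
y 0.30 z 0.18 rot -0.0480
y 0.32 z 0.20 rot -0.0480
y 0.34 z 0.22 rot -0.0480
y 0.35 z 0.25 rot -0.0480
y 0.36 z 0.31 rot -0.0480
y 0.37 z 0.34 rot -0.0480
y 0.38 z 0.37 rot -0.0480
y 0.38 z 0.40 rot -0.0480
```

View pics/i.png

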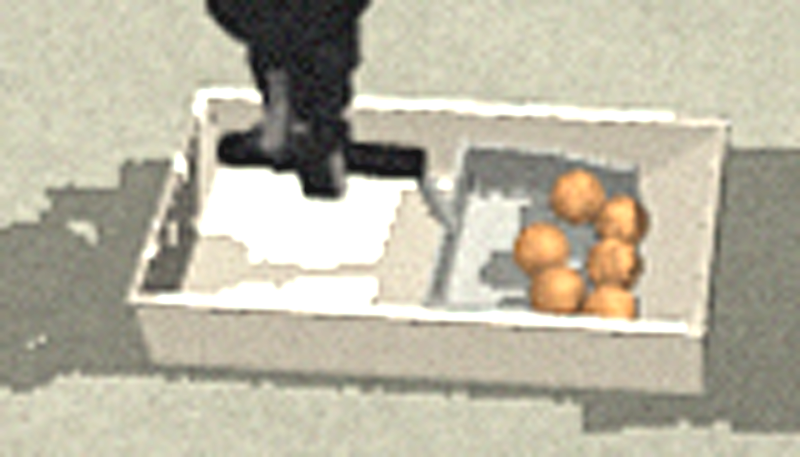

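All six are on the pan or at its lip, and the scoop presses on the slope with 18 N. I'll curl it up now, easing the push slightly.

```bash

python3 -m creep '[[[0,-0.1,-0.1],[-0.048,0,0]],[[0,0.3,0.15],[-0.048,0,0]],[[0,0.3,0.2],[-0.048,0,0]],[[0,0.35,0.25],[-0.048,0,0]],[[0,0.35,0.3],[-0.048,0,0]],[[0,0.35,0.3],[-0.048,0,0]],[[0,0.35,0.3],[-0.048,0,0]],[[0,0.3,0.3],[-0.048,0,0]],[[0,0,0],[0,0,0]]]'
python3 d.py '[[0.488,-0.312,0.037],[180,0,167.2]]'
python3 look.py scene 180 190 140 80 j.png
```

```text
time_s: 9.28
eef_pos: [0.5222, -0.1721, 0.0208]
ee_rot: [157.9, -0.2, 167.2]
force: [-0.0, -0.0, -2.1]
gripper_width: 0.0146
t 9.28 p [ 0.5222 -0.1721  0.0208] rpy [157.9297  -0.2231 167.1745] q [-18.7  26.6   0.6 -23.7 -68.3  15.5] F [-0.  -0.  -2.1] T [-1.54  0.32 -0.03] w 0.0146
shift cm [  0.2391 -12.7399  -6.9179] rot [ 0.3852 -0.0038 -0.0012]
```

View pics/j.png

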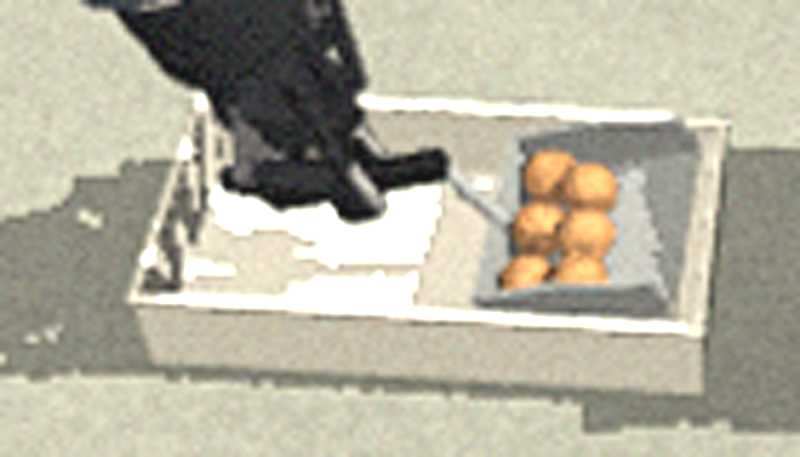

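All six biscuits lie at the back of the tilted pan, around (565,220). I'll lift them straight up.

```bash

python3 -m creep '[[[0,0.3,-0.9],[0,0,0]],[[0,0.6,-1.5],[0,0,0]],[[0,0.75,-1.85],[0,0,0]],[[0,0.75,-1.85],[0,0,0]],[[0,0.75,-1.85],[0,0,0]],[[0,0.75,-1.85],[0,0,0]],[[0,0.75,-1.85],[0,0,0]],[[0,0.75,-1.85],[0,0,0]],[[0,0.75,-1.85],[0,0,0]],[[0,0.75,-1.85],[0,0,0]],[[0,0.6,-1.5],[0,0,0]],[[0,0.3,-0.9],[0,0,0]],[[0,0,0],[0,0,0]]]'
python3 d.py '[[0.488,-0.312,0.037],[158,0,167.2]]'
python3 look.py scene 160 90 280 180 k.png
```

```text
time_s: 10.95
eef_pos: [0.5235, -0.1735, 0.2342]
ee_rot: [158.0, 0.1, 167.3]
force: [-0.8, 0.5, -2.5]
gripper_width: 0.0139
t 10.95 p [ 0.5235 -0.1735  0.2342] rpy [158.0102   0.0734 167.2816] q [-18.5  18.3  19.8 -21.9 -93.5   4.9] F [-0.8  0.5 -2.5] T [-1.59  0.41 -0.05] w 0.0139
shift cm [  0.435  -20.6405  12.9348] rot [-0.0002  0.0007  0.0018]
```

View pics/k.png

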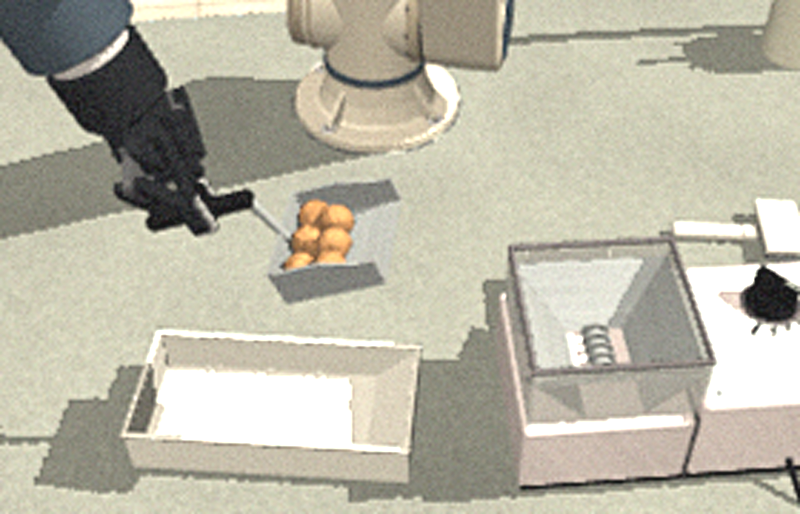

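All six are aboard the lifted scoop at (320,235), and the bin is empty. Next I'll carry it level to the hopper.

```bash

python3 -m creep '[[[0.1,0.6,0.25],[0,0,0]],[[0.2,1.1,0.45],[0,0,0]],[[0.25,1.5,0.6],[0,0,0]],[[0.25,1.5,0.6],[0,0,0]],[[0.25,1.5,0.6],[0,0,0]],[[0.25,1.5,0.6],[0,0,0]],[[0.25,1.5,0.6],[0,0,0]],[[0.25,1.5,0.6],[0,0,0]],[[0.25,1.5,0.6],[0,0,0]],[[0.2,1.1,0.45],[0,0,0]],[[0.15,0.6,0.25],[0,0,0]],[[0,0.3,0.1],[0,0,0]],[[0,0,0],[0,0,0]]]'
python3 d.py '[[0.488,-0.312,0.037],[158,0,167.2]]'
python3 look.py scene 200 60 280 200 l.png '[[0.565,0.154,0.17],[0.565,0.114,0.255]]'
```

```text
time_s: 12.62
eef_pos: [0.5336, -0.0189, 0.2338]
ee_rot: [158.0, 0.0, 167.3]
force: [0.4, 0.6, -3.0]
gripper_width: 0.0137
t 12.62 p [ 0.5336 -0.0189  0.2338] rpy [158.0066   0.0003 167.2777] q [ -2.   11.8  11.  -21.7 -85.3  -9.6] F [ 0.4  0.6 -3. ] T [-1.55  0.33 -0.03] w 0.0137
shift cm [ -2.0038 -34.8097   7.1697] rot [-0.0001 -0.0005  0.0013]
```

View pics/l.png

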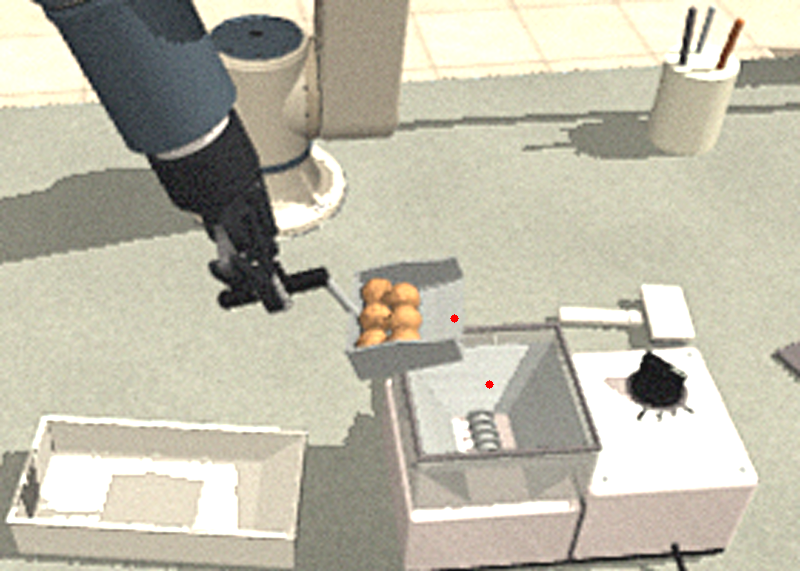

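The scoop's lip is over the near part of the hopper mouth at zoom (463,315), the biscuits still in the pan. I'll work out the tipping rows with the lip kept there.

```bash
python3 - <<'E'
import numpy as np
D=np.radians
ph=D(np.linspace(-22,46,18)); 
def L(p):
    t=np.clip((p+D(22))/D(52),0,1); return np.array([0.8*t,-6.5*t])
def tcp(p): c,s=np.cos(p),np.sin(p); return L(p)+-13.4*np.array([c,-s])+3.1*np.array([s,c])
for a,b in zip(ph[:-1],ph[1:]):
    d=tcp(b)-tcp(a);c,s=np.cos(a),np.sin(a)
    print('[[0,%.2f,%.2f],[%.3f,0,0]],'%(d@[c,-s],-(d@[s,c]),b-a))
E
```

```text
[[0,0.12,-0.44],[0.070,0,0]],
[[0,0.15,-0.43],[0.070,0,0]],
[[0,0.19,-0.43],[0.070,0,0]],
[[0,0.22,-0.42],[0.070,0,0]],
[[0,0.26,-0.42],[0.070,0,0]],
[[0,0.29,-0.43],[0.070,0,0]],
[[0,0.33,-0.43],[0.070,0,0]],
[[0,0.36,-0.44],[0.070,0,0]],
[[0,0.40,-0.45],[0.070,0,0]],
[[0,0.43,-0.46],[0.070,0,0]],
[[0,0.46,-0.47],[0.070,0,0]],
[[0,0.49,-0.49],[0.070,0,0]],
[[0,0.52,-0.50],[0.070,0,0]],
[[0,0.25,-0.93],[0.070,0,0]],
[[0,0.25,-0.93],[0.070,0,0]],
[[0,0.25,-0.93],[0.070,0,0]],
[[0,0.25,-0.93],[0.070,0,0]],
```

```bash

python3 -m creep '[[[0,0.12,-0.44],[0.07,0,0]],[[0,0.15,-0.43],[0.07,0,0]],[[0,0.2,-0.43],[0.07,0,0]],[[0,0.22,-0.42],[0.07,0,0]],[[0,0.26,-0.42],[0.03,0,0]]]'
python3 look.py scene 200 60 280 200 m.png
```

```text
time_s: 13.3
eef_pos: [0.5345, -0.0144, 0.2565]
ee_rot: [175.8, -0.0, 167.3]
force: [0.0, 0.3, -2.4]
gripper_width: 0.014
```

View pics/m.png

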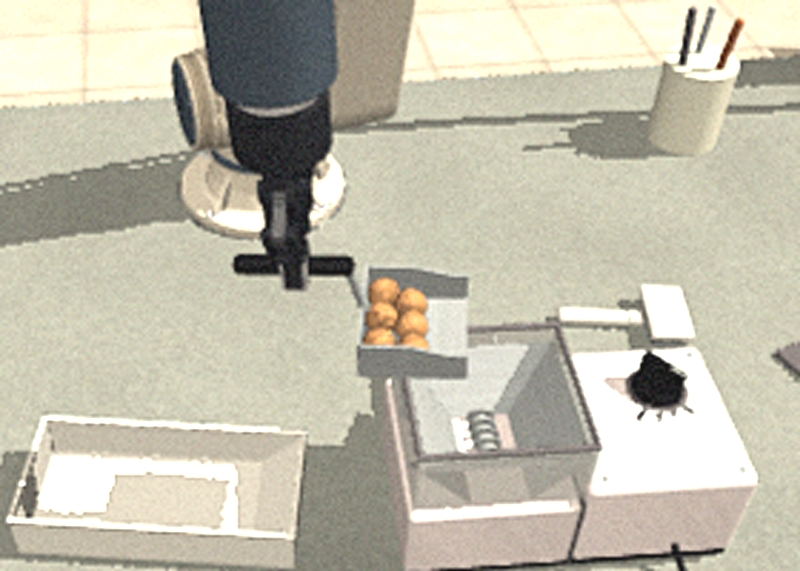

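```bash
python3 -c "
from h import *
print(ray(S,363.5,173.8,.227))"
python3 -m creep '[[[0,0.3,-0.42],[0.07,0,0]],[[0,0.33,-0.43],[0.07,0,0]],[[0,0.36,-0.44],[0.07,0,0]],[[0,0.4,-0.45],[0.07,0,0]],[[0,0.43,-0.46],[0.07,0,0]],[[0,0.46,-0.47],[0.07,0,0]],[[0,0.5,-0.5],[0.07,0,0]]]'
python3 look.py scene 200 60 280 200 n.png
```

```text
[0.54658595 0.13330051 0.227     ]
time_s: 14.22
eef_pos: [0.5415, 0.0159, 0.2833]
ee_rot: [-156.1, -0.0, 167.2]
force: [0.4, -0.0, -2.0]
gripper_width: 0.014
```

View pics/n.png

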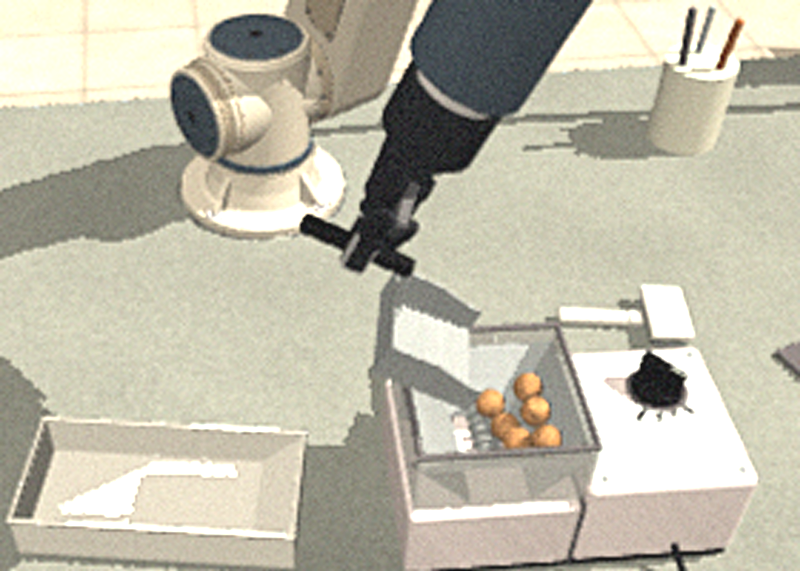

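All six biscuits are in the hopper at zoom (485-550, 380-440), and the pan is empty. I'll back off level and carry the scoop back to the bin.

```bash

python3 -m creep '[[[0,-0.5,-0.8],[-0.07,0,0]],[[0,-0.9,-0.8],[-0.07,0,0]],[[0,-1,-0.6],[-0.07,0,0]],[[0,-1.2,-0.4],[-0.07,0,0]],[[0,-1.5,0],[-0.07,0,0]],[[0,-2,0],[-0.067,0,0]],[[0,-2.5,0],[0,0,0]],[[0,-3,0],[0,0,0]],[[0,-3,0],[0,0,0]],[[0,-3,0],[0,0,0]],[[0,-3,0],[0,0,0]],[[0,-3,0],[0,0,0]],[[0,-2.5,0],[0,0,0]],[[0,-2,0],[0,0,0]],[[0,-1,0],[0,0,0]],[[0,0,0],[0,0,0]]]'
python3 d.py '[[0.4993,-0.2866,0.075],[180,0,167.4]]'
python3 look.py scene 150 60 320 200 o.png
```

```text
time_s: 16.27
eef_pos: [0.4772, -0.2681, 0.3211]
ee_rot: [179.9, 0.0, 167.2]
force: [0.0, -0.1, -1.2]
gripper_width: 0.0143
t 16.27 p [ 0.4772 -0.2681  0.3211] rpy [179.9108   0.0103 167.2082] q [-13.   14.3  22.7  -0.1 -98.4   0.2] F [ 0.  -0.1 -1.2] T [-0.14  0.05  0.01] w 0.0143
shift cm [-2.5567 -1.3502 24.6083] rot [ 0.0016  0.0002 -0.0033]
```

View pics/o.png

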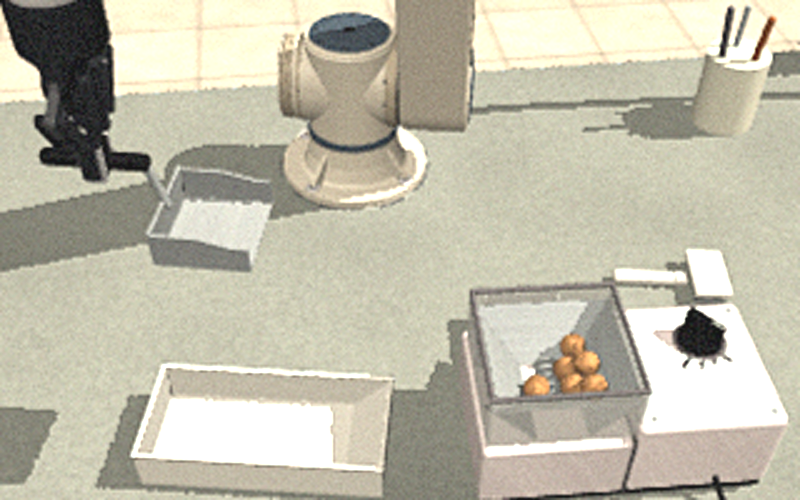

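```bash

python3 -m creep '[[[-0.6,-0.3,3],[0,0,0]],[[-0.6,-0.3,3],[0,0,0]],[[-0.7,-0.4,3],[0,0,0]],[[-0.7,-0.4,3],[0,0,0]],[[0,0,3],[0,0,0]],[[0,0,3],[0,0,0]],[[0,0,2.5],[0,0,0]],[[0,0,1.5],[0,0,0]],[[0,0,0],[0,0,0]]]'
python3 d.py '[[0.4993,-0.2866,0.036],[180,0,167.4]]'
python3 look.py scene 170 170 150 100 p.png;python3 look.py top 300 150 140 100 p2.png
```

```text
time_s: 17.45
eef_pos: [0.4994, -0.2862, 0.1005]
ee_rot: [179.9, -0.1, 167.3]
force: [0.4, -0.7, -1.0]
gripper_width: 0.014
t 17.45 p [ 0.4994 -0.2862  0.1005] rpy [179.9304  -0.1013 167.3161] q [-14.3  20.5  -0.9  -0.1 -68.8   1.7] F [ 0.4 -0.7 -1. ] T [-0.11  0.03  0.01] w 0.014
shift cm [-0.0099 -0.0441  6.4466] rot [ 0.0012 -0.0018 -0.0015]
```

View pics/p.png

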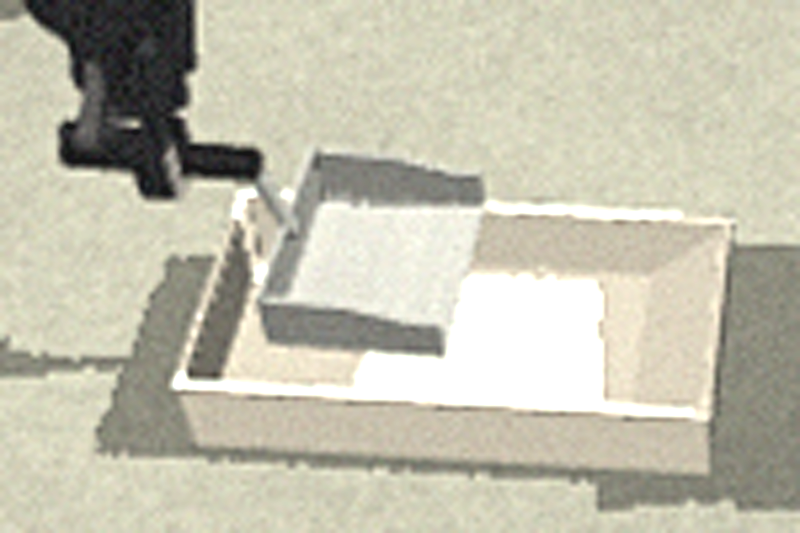

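View pics/p2.png

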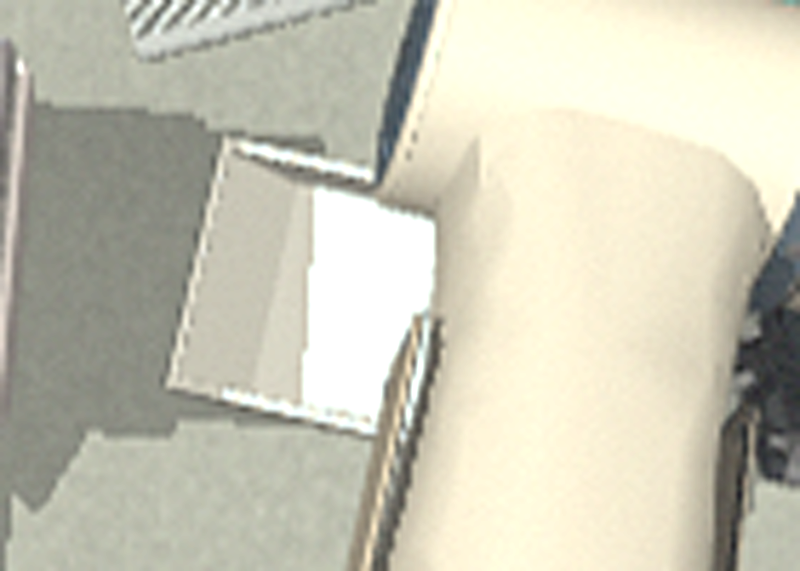

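```bash
python3 -c "
from h import *
k=800/150
a=np.radians(77.6);A=np.array([[np.cos(a),np.sin(a)],[-np.sin(a),np.cos(a)]])
for p,z in [((316,150),.105),((262,305),.105),((485,178),.095),((445,330),.095),((445,355),.069)]:
    w=ray(S,*zm(p,170,170,k),z);print(A@(w[:2]-np.array([.5304,-.1494])))
"
```

```text
[-0.08209287  0.04960919]
[-0.08425807 -0.05515838]
[0.00641986 0.04598721]
[ 0.00433737 -0.05581097]
[ 0.0005992  -0.05123297]
```

The scoop is centred in the bin to about 3 mm, with the 10 mm side gap intact. I'll lower it and let go.

```bash

python3 -m creep '[[[0.2,0,1.5],[0,0,0]],[[0,0,1.5],[0,0,0]],[[0,0,1.3],[0,0,0]],[[0,0,1],[0,0,0]],[[0,0,0.6],[0,0,0]],[[0,0,0.3],[0,0,0]],[[0,0,0],[0,0,0]]]'
python3 d.py '[[0.4993,-0.2866,0.036],[180,0,167.4]]'
python3 look.py scene 170 170 150 100 q.png
```

```text
time_s: 18.42
eef_pos: [0.4979, -0.2864, 0.0392]
ee_rot: [179.9, 0.0, 167.3]
force: [0.9, -0.5, -0.9]
gripper_width: 0.0136
t 18.43 p [ 0.4979 -0.2864  0.0392] rpy [179.9469   0.0102 167.2812] q [-14.4  23.2  -6.4  -0.1 -60.4   1.7] F [ 0.9 -0.5 -0.9] T [-0.06  0.07 -0.01] w 0.0136
shift cm [-0.1425  0.0108  0.3218] rot [ 0.0009  0.0002 -0.0021]
```

View pics/q.png

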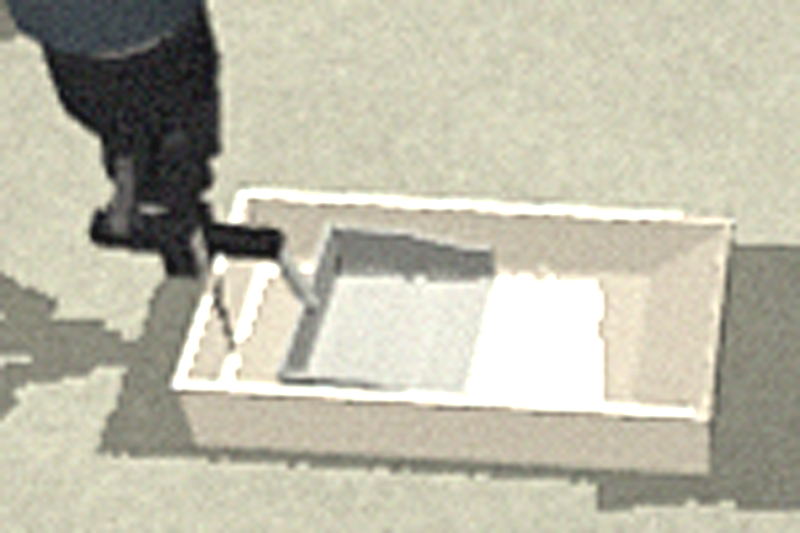

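```bash

python3 -m creep '[[[0,0,0.2],[0,0,0]],[[0,0,0.15],[0,0,0]],[[0,0,0],[0,0,0]]]'
python3 -m creep '[[[0,0,0],[0,0,0]],[[0,0,0],[0,0,0]],[[0,0,0],[0,0,0]],[[0,0,0],[0,0,0]],[[0,0,0],[0,0,0]]]' 8.5
python3 -m creep '[[[0,0,-2],[0,0,0]],[[0,0,-3],[0,0,0]],[[0,0,-4],[0,0,0]],[[0,0,-4],[0,0,0]],[[0,0,-4],[0,0,0]],[[0,0,-4],[0,0,0]],[[0,0,-3],[0,0,0]],[[0,0,0],[0,0,0]]]'
python3 d.py '[[0.4993,-0.2866,0.036],[180,0,167.4]]'
python3 look.py scene 150 100 320 180 r.png
```

```text
time_s: 18.85
eef_pos: [0.4978, -0.2863, 0.0356]
ee_rot: [179.9, 0.0, 167.3]
force: [0.9, 0.0, -1.1]
gripper_width: 0.0139
time_s: 19.48
eef_pos: [0.4978, -0.2863, 0.0357]
ee_rot: [179.9, 0.0, 167.3]
force: [-0.0, 0.4, 0.4]
gripper_width: 0.0848
time_s: 20.48
eef_pos: [0.4988, -0.2872, 0.2785]
ee_rot: [180.0, 0.3, 167.3]
force: [0.2, -0.8, -0.6]
gripper_width: 0.0852
t 20.48 p [ 0.4988 -0.2872  0.2785] rpy [179.9989   0.3184 167.2796] q [-14.4  17.   20.1  -0.  -92.8   1.7] F [ 0.2 -0.8 -0.6] T [ 0.01 -0.02 -0.07] w 0.0852
shift cm [ 0.0944  0.0664 24.2523] rot [ 0.      0.0056 -0.0021]
```

View pics/r.png

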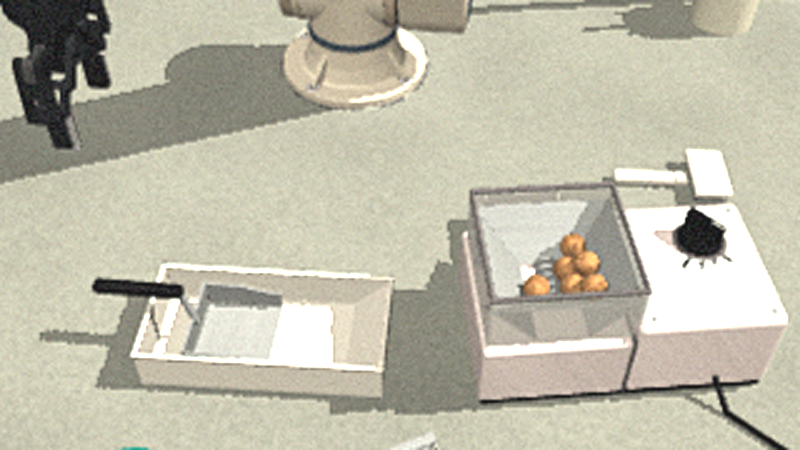

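The scoop lies in the bin, let go, and all six biscuits are in the hopper around (570,265). Next I'll refine the dial position from both views.

```bash
python3 - <<'E'
from h import *
from cell import cams
import cv2
# dark blob in both views, restricted to housing top; project circle model points for check
for n,C,(x,y,w,h) in (("top",T,(190,172,45,45)),("scene",S,(410,175,50,45))):
    im=cv2.imread(f"pics/{n}0.png");g=im[y:y+h,x:x+w].max(2)
    m=(g<70).astype(np.uint8);_,l,s,c=cv2.connectedComponentsWithStats(m)
    i=1+np.argmax(s[1:,4]);ys,xs=np.where(l==i);print(n,'bbox',s[i],'centroid',c[i]+[x,y])
    z=cv2.resize(im[y:y+h,x:x+w],None,fx=12,fy=12,interpolation=cv2.INTER_CUBIC);z=cv2.convertScaleAbs(z,alpha=2.2,beta=40)
    cv2.imwrite(f"pics/dial_{n}.png",z)
    u,v=c[i]+[x,y]
    print([ray(C,u,v,q)[:2].round(4).tolist() for q in (.125,.135,.145)])
E
```

```text
top bbox [ 10   9  20  22 298] centroid [209.57718121 192.40604027]
[[0.5473, 0.3288], [0.5457, 0.3257], [0.5442, 0.3226]]
scene bbox [  9   8  21  20 284] centroid [429.20774648 193.95070423]
[[0.5445, 0.3318], [0.5536, 0.326], [0.5626, 0.3202]]
```

View pics/dial_top.png

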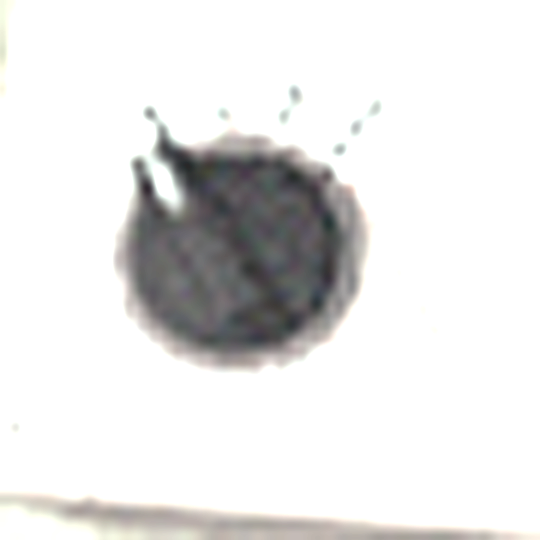

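View pics/dial_scene.png

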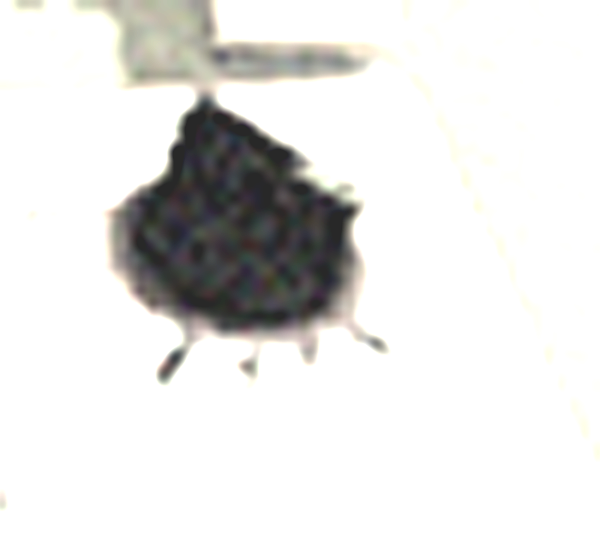

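Both views put the dial axis near (0.546, 0.331), with the bar at yaw ≈ 33° now and ≈ -42° at the third stop. I'll carry the gripper over there above the hopper, then turn the wrist.

```bash

python3 -m creep '[[[0.3,2,0],[0,0,0]],[[0.6,4.2,0],[0,0,0]],[[0.65,4.5,0],[0,0,0]],[[0.65,4.5,0],[0,0,0]],[[0.65,4.5,0],[0,0,0]],[[0.65,4.5,0],[0,0,0]],[[0.65,4.5,0],[0,0,0]],[[0.65,4.5,0],[0,0,0]],[[0.65,4.5,0],[0,0,0]],[[0.65,4.5,0],[0,0,0]],[[0.65,4.5,0],[0,0,0]],[[0.65,4.5,0],[0,0,0]],[[0.65,4.5,0],[0,0,0]],[[0.65,4.1,0],[0,0,0]],[[0.4,1.9,0],[0,0,0]]]'
python3 -m creep '[[[0,0,0],[0,0,-0.17]],[[0,0,0],[0,0,-0.17]],[[0,0,0],[0,0,-0.17]],[[0,0,0],[0,0,-0.17]],[[0,0,0],[0,0,-0.17]],[[0,0,0],[0,0,-0.17]],[[0,0,0],[0,0,-0.17]],[[0,0,0],[0,0,-0.17]],[[0,0,0],[0,0,-0.17]],[[0,0,0],[0,0,-0.17]],[[0,0,0],[0,0,-0.17]],[[0,0,0],[0,0,-0.17]],[[0,0,0],[0,0,-0.17]],[[0,0,0],[0,0,-0.158]],[[0,0,0],[0,0,0]]]'
python3 d.py '[[0.546,0.331,0.15],[180,0,-57]]'
python3 look.py scene 330 60 200 150 s.png; python3 look.py top 180 130 140 100 s2.png
```

```text
time_s: 22.4
eef_pos: [0.5434, 0.3377, 0.2742]
ee_rot: [-179.9, -0.1, 167.4]
force: [0.8, -0.1, 0.5]
gripper_width: 0.0852
time_s: 24.28
eef_pos: [0.5443, 0.3351, 0.2759]
ee_rot: [180.0, 0.0, -57.1]
force: [0.6, -0.5, -0.0]
gripper_width: 0.0849
t 24.27 p [0.5443 0.3351 0.2759] rpy [179.9915   0.0339 -57.1303] q [ 45.6  25.3  32.   -0.  -96.7  77.3] F [ 0.6 -0.5 -0. ] T [-0.02  0.05  0.03] w 0.0849
shift cm [ 0.4459  0.0814 12.5945] rot [ 0.0001  0.0006 -0.0023]
```

View pics/s.png

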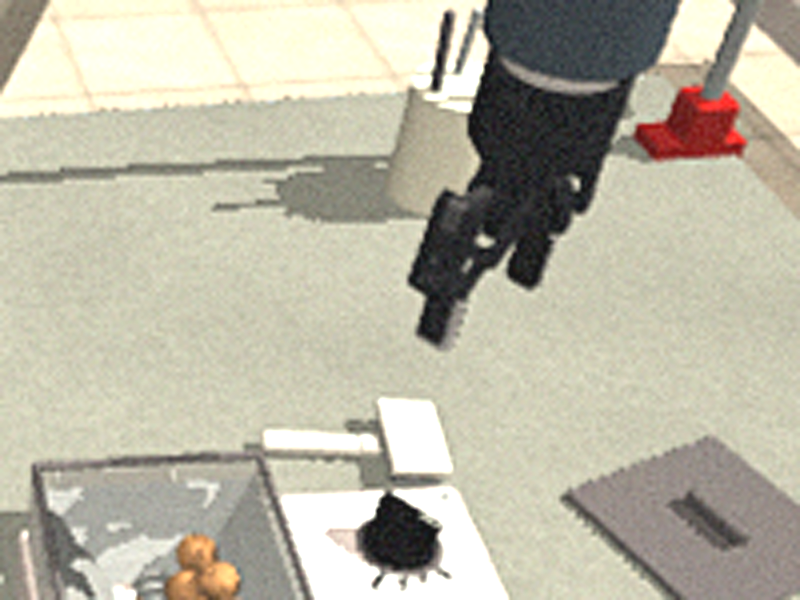

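View pics/s2.png

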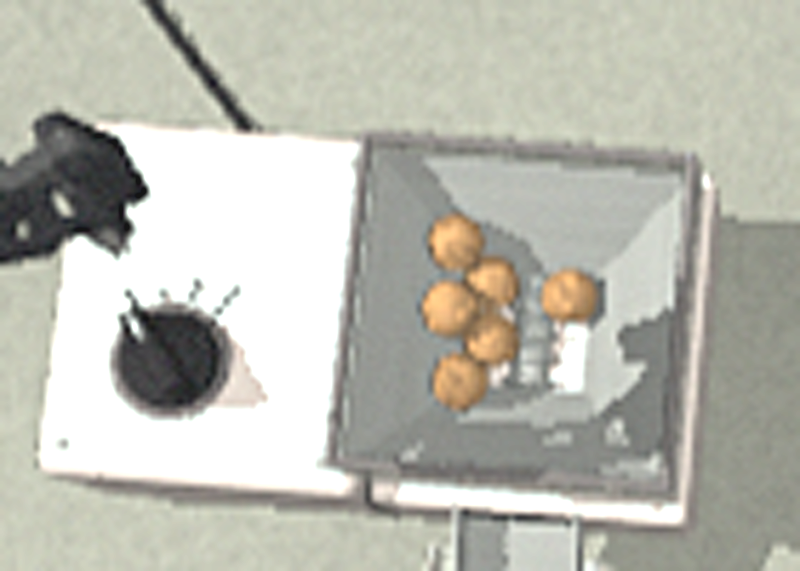

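The top view shows six biscuits around the throat at (430-590, 220-400), and the dial unturned with its pointer at (130,325). I'll descend with a correction, then look.

```bash

python3 -m creep '[[[0.2,0.1,3],[0,0,0]],[[0.25,0,3],[0,0,0]],[[0,0,3],[0,0,0]],[[0,0,2.5],[0,0,0]],[[0,0,1.2],[0,0,0]],[[0,0,0],[0,0,0]],[[0,0,0],[0,0,0]]]'
python3 d.py '[[0.546,0.331,0.108],[180,0,-57]]'
python3 look.py scene 380 130 100 75 t.png '[[0.546,0.331,0.155],[0.546,0.331,0.177]]'; python3 look.py top 180 130 140 100 t2.png '[[0.546,0.331,0.155]]'
```

```text
time_s: 25.25
eef_pos: [0.5471, 0.3315, 0.1506]
ee_rot: [-179.8, 0.0, -57.1]
force: [-0.5, 0.9, 0.8]
gripper_width: 0.0849
t 25.25 p [0.5471 0.3315 0.1506] rpy [-179.8345    0.0357  -57.0677] q [ 45.2  25.8  14.7   0.  -78.8  77.8] F [-0.5  0.9  0.8] T [ 0.01 -0.01 -0.01] w 0.0849
shift cm [-0.0149  0.1293  4.263 ] rot [-0.0029  0.0006 -0.0012]
```

View pics/t.png

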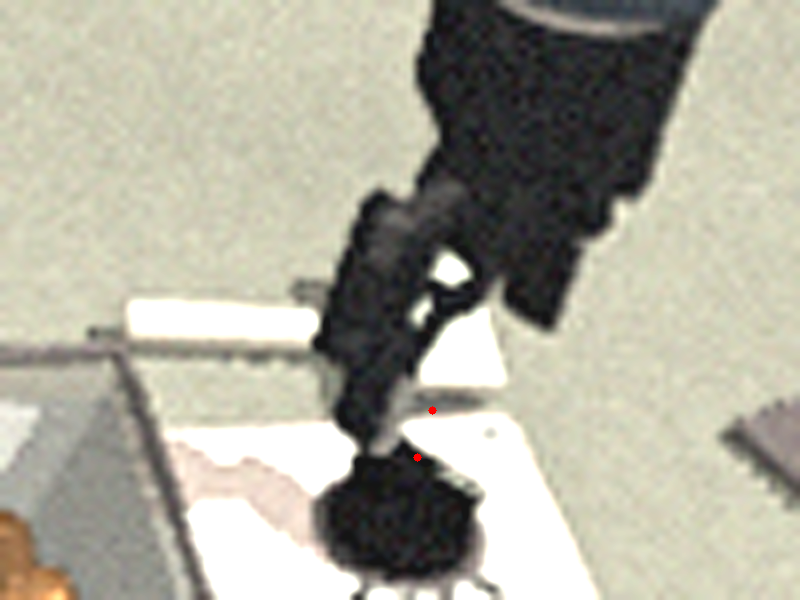

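View pics/t2.png

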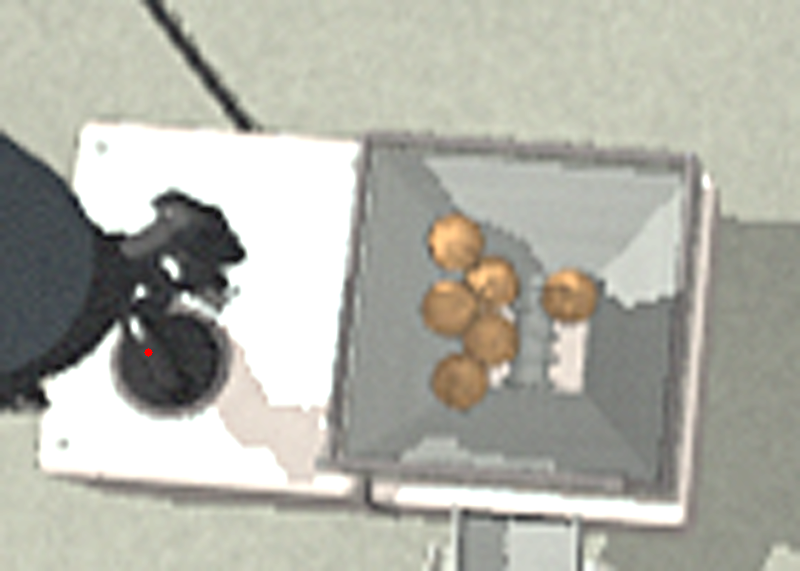

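The fingers straddle the dial in line with it, and the red estimate sits on the bar. I'll lower and close.

```bash

python3 -m creep '[[[0,0.1,1.5],[0,0,0]],[[0,0,1.5],[0,0,0]],[[0,0,1.2],[0,0,0]],[[0,0,0],[0,0,0]],[[0,0,0],[0,0,0]]]'
python3 -m creep '[[[0,0,0],[0,0,0]],[[0,0,0],[0,0,0]],[[0,0,0],[0,0,0]],[[0,0,0],[0,0,0]],[[0,0,0],[0,0,0]],[[0,0,0],[0,0,0]]]' 0 60
python3 d.py '[[0.546,0.330,0.108],[180,0,-57]]'
python3 look.py scene 380 130 100 75 u.png; python3 look.py top 180 130 140 100 u2.png
```

```text
time_s: 25.98
eef_pos: [0.5459, 0.3307, 0.1076]
ee_rot: [-179.9, 0.0, -57.0]
force: [-0.3, -0.9, -0.0]
gripper_width: 0.0846
time_s: 26.72
eef_pos: [0.5463, 0.3294, 0.1077]
ee_rot: [-180.0, -0.1, -57.1]
force: [2.7, -6.1, 1.0]
gripper_width: 0.0107
t 26.73 p [0.5463 0.3294 0.1077] rpy [-179.9651   -0.0686  -57.057 ] q [ 45.1  26.8  10.    0.1 -73.2  77.8] F [ 2.7 -6.1  1. ] T [-1.62 -0.78  0.08] w 0.0107
shift cm [-0.0618 -0.0067 -0.0317] rot [-0.0006 -0.0012 -0.001 ]
```

View pics/u.png

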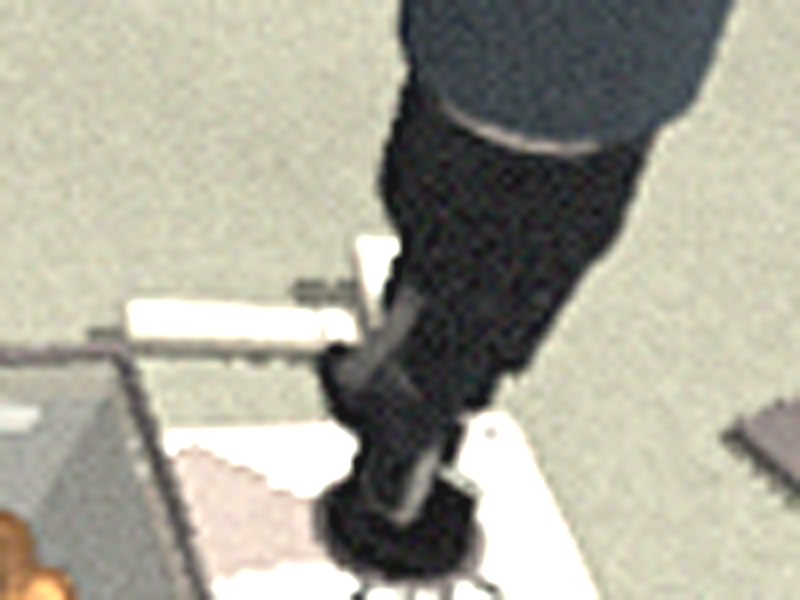

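Gripped, 10.7 mm on the bar. A 6.7 N side force says the axis lies about 2.5 mm along +tool x, so I'll correct for that and turn through the first two stops.

```bash

python3 -m creep '[[[0.25,0,0],[0,0,0]],[[0,0,0],[0,0,0.08]],[[0,0,0],[0,0,0.1]],[[0,0,0],[0,0,0.1]],[[0,0,0],[0,0,0.1]],[[0,0,0],[0,0,0.1]],[[0,0,0],[0,0,0]]]'
python3 d.py '[[0.546,0.330,0.108],[180,0,-57]]'
python3 look.py top 180 130 140 100 v2.png
```

```text
time_s: 27.7
eef_pos: [0.5459, 0.3309, 0.1077]
ee_rot: [180.0, 0.3, -84.5]
force: [-4.4, 3.1, 3.6]
gripper_width: 0.0108
t 27.7 p [0.5459 0.3309 0.1077] rpy [179.9927   0.2831 -84.5472] q [ 45.1  26.8  10.1  -0.2 -73.2  50.4] F [-4.4  3.1  3.6] T [1.42 1.63 0.19] w 0.0108
shift cm [ 0.0893 -0.0027 -0.0351] rot [-0.0011  0.0049 -0.4808]
```

View pics/v2.png

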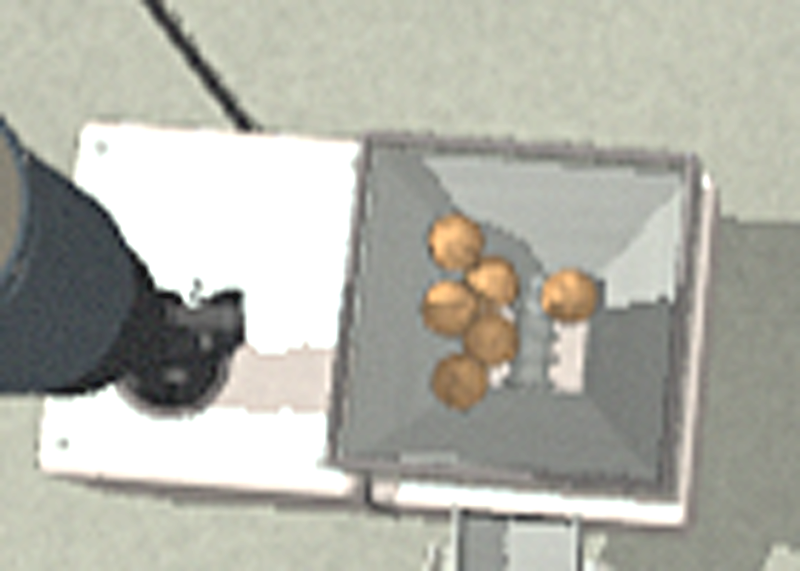

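```bash

python3 -m creep '[[[-0.1,0.15,0],[0,0,0.1]],[[0,0,0],[0,0,0.1]],[[0,0,0],[0,0,0.1]],[[0,0,0],[0,0,0.1]],[[0,0,0],[0,0,0.1]],[[0,0,0],[0,0,0.1]],[[0,0,0],[0,0,0.1]],[[0,0,0],[0,0,0.1]],[[0,0,0],[0,0,0.04]],[[0,0,0],[0,0,0]],[[0,0,0],[0,0,0]]]' - 80
python3 d.py '[[0.546,0.330,0.108],[180,0,-57]]'
python3 look.py top 180 130 140 100 w2.png;python3 look.py scene 380 130 100 75 w.png
```

```text
time_s: 29.12
eef_pos: [0.5468, 0.3334, 0.1078]
ee_rot: [179.9, 0.5, -132.6]
force: [4.4, 7.7, -1.3]
gripper_width: 0.0101
t 29.12 p [0.5468 0.3334 0.1078] rpy [ 179.8714    0.5018 -132.5842] q [ 45.2  26.8  10.1  -0.2 -72.8   2.2] F [ 4.4  7.7 -1.3] T [ 2.67 -1.36  0.33] w 0.0101
shift cm [ 0.3047 -0.1702 -0.0255] rot [-0.0039  0.0089 -1.3192]
```

View pics/w2.png

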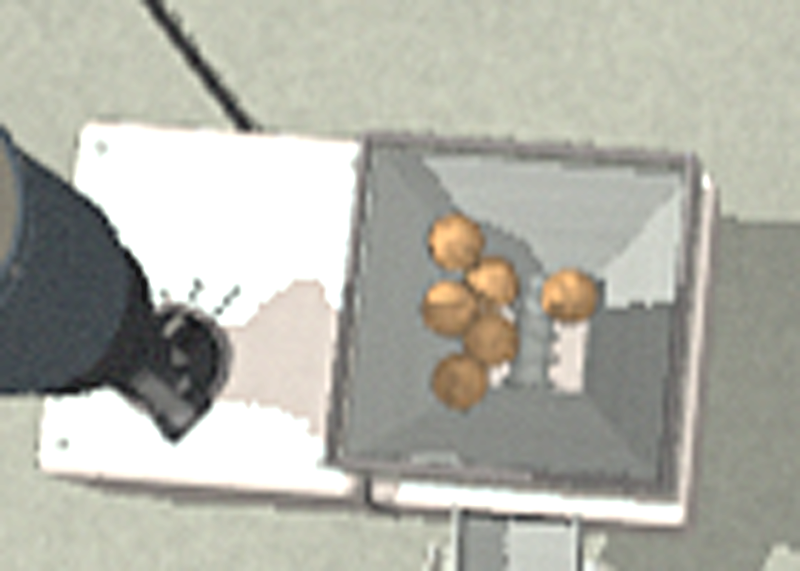

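View pics/w.png

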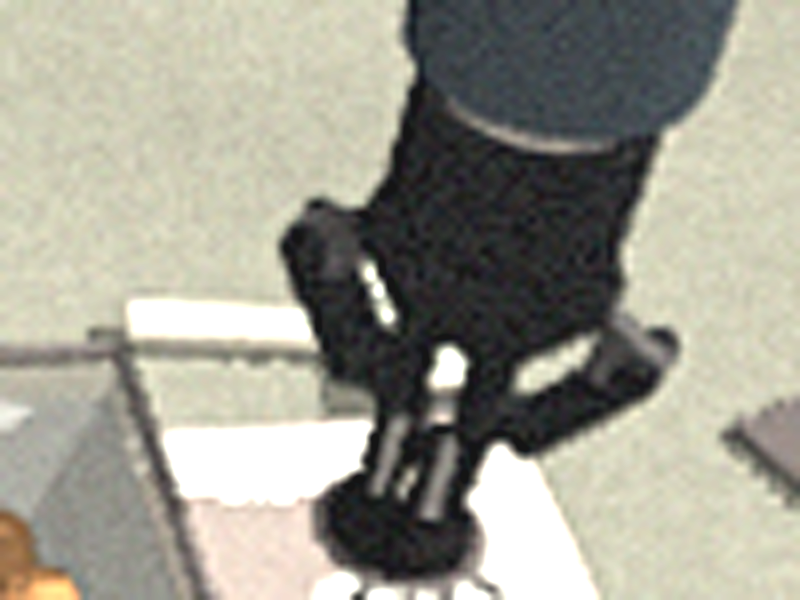

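The wrist has turned 75.5° (1.318 rad), with the bar still held between the pads at (385-440, 460). I'll turn a touch further against the end stop to confirm the dial followed.

```bash

python3 -m creep '[[[-0.1,0.1,0],[0,0,0.04]],[[0,0,0],[0,0,0.03]],[[0,0,0],[0,0,0]],[[0,0,0],[0,0,0]]]'
python3 d.py '[[0.546,0.330,0.108],[180,0,-57]]'
python3 look.py scene 395 160 60 45 x.png; python3 look.py top 195 175 40 30 x2.png;python3 look.py scene 0 0 640 400 xf.png
```

```text
time_s: 29.72
eef_pos: [0.5468, 0.3334, 0.1078]
ee_rot: [180.0, 0.4, -136.4]
force: [4.7, 4.4, -0.2]
gripper_width: 0.0102
t 29.73 p [0.5468 0.3334 0.1078] rpy [ 179.9718    0.3664 -136.4233] q [ 45.3  26.9  10.1  -0.  -72.9  -1.7] F [ 4.7  4.4 -0.2] T [ 1.36 -1.53  1.88] w 0.0102
shift cm [ 0.2911 -0.1886 -0.0199] rot [-0.004   0.0057 -1.3862]
```

View pics/x.png

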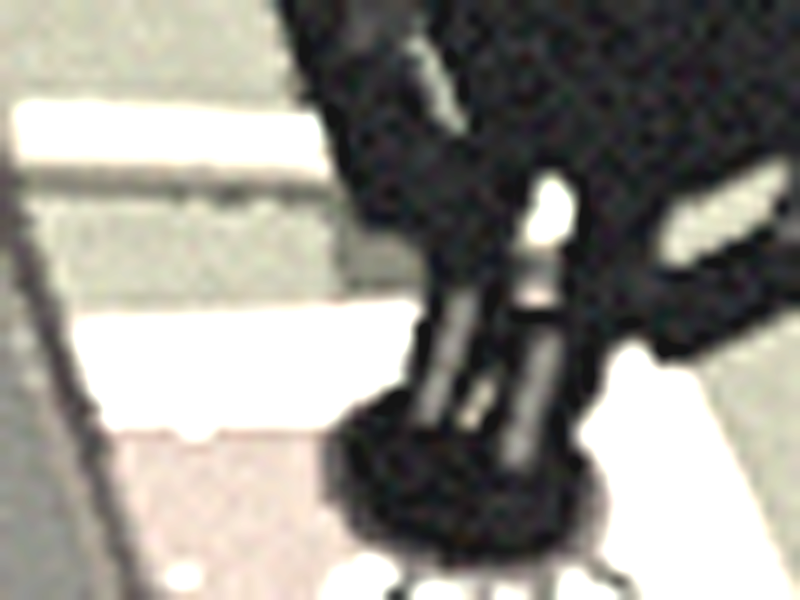

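View pics/x2.png

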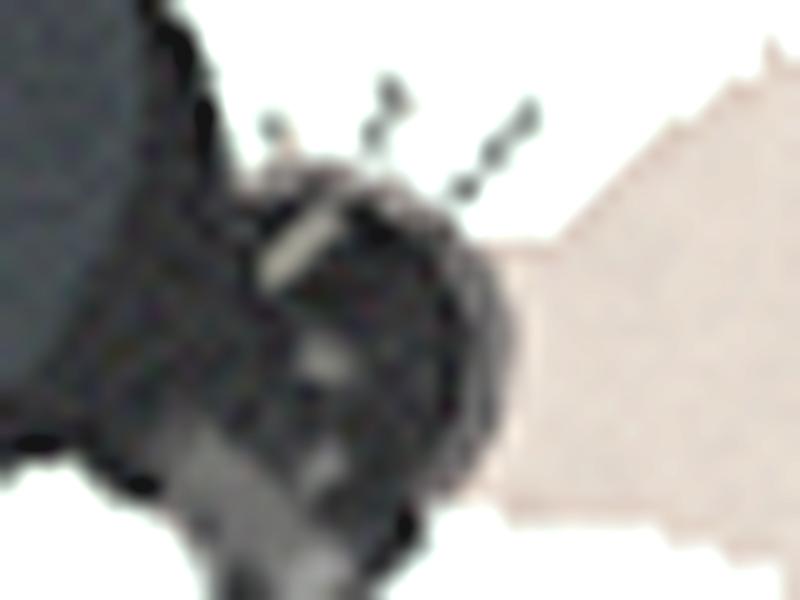

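View pics/xf.png

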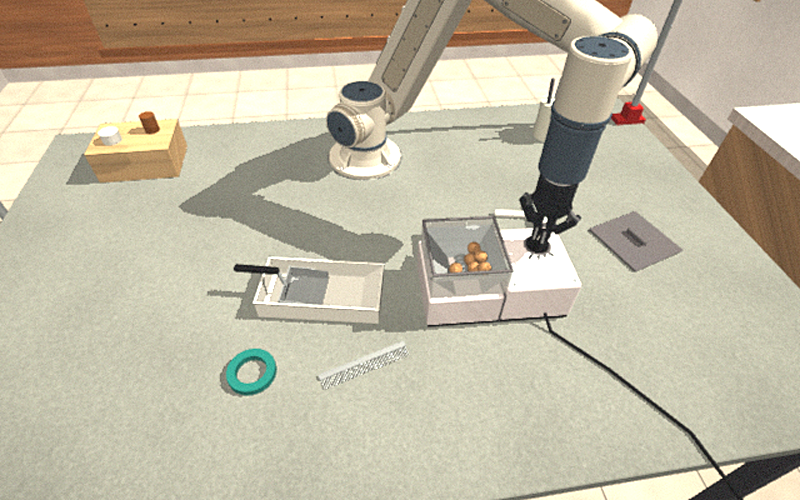

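The wrist torque jumped from 0.33 to 1.9 N m, so the dial is on its end stop. The pointer mark at (300,250) lines up with the third tick (490,150), and everything else is in place. I'll ease the twist a little and hand in.

```bash

python3 -m creep '[[[0,0,0],[0,0,-0.035]],[[0,0,0],[0,0,0]],[[0,0,0],[0,0,0]],[[0,0,0],[0,0,0]]]'
python3 - <<'E'
from d import st
st()
from cell import ticket
print(ticket.finish_job())
E
```

```text
time_s: 30.38
eef_pos: [0.5468, 0.3334, 0.1078]
ee_rot: [180.0, 0.4, -134.5]
force: [4.2, 3.1, -1.0]
gripper_width: 0.0102
t 30.38 p [0.5468 0.3334 0.1078] rpy [ 179.9652    0.3732 -134.4872] q [ 45.3  26.9  10.1  -0.  -72.9   0.2] F [ 4.2  3.1 -1. ] T [ 1.41 -1.54  1.28] w 0.0102
the job is handed in; nothing more can be done
None
```

I scooped up all six biscuits, tipped them into the hopper and laid the scoop back in the bin. Then I turned the dial to its third position and handed the job in at 30.4 s with the gripper still holding it. The hand-in gives no verdict.

**Last checks**
- **Biscuits:** the last pictures show all six in the hopper around the throat and none on the bench. I judged their distances to the 70 mm limit by eye, not by measurement.
- **Scoop:** it lies in the bin, let go, about 50 mm behind the bin's centre and central across it.
- **Dial:** the wrist turned about 77° (1.35 rad), against 1.33 rad at the end stop, so roughly 0.02 rad is twist in the grip. The pointer mark lines up with the third tick. Wrist torque was still 1.28 N m at hand-in, which fits the dial resting on its end stop.
- **Other objects:** the comb and chew ring look unmoved. The brush and tub were never approached, but the gripper or feeder partly hid them in the last view.

**What disagreed:** the first grasp closed on air. The pictures showed the fingertips about 27 mm short of the reported TCP, so I used that offset for every later grasp. The two cameras also differed by 3–4 mm on the dial's position, so I corrected its centre using the measured side force.

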